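# Zero the scale, stack the lidded boxes on it, print the label

### The job

Someone left a parcel on the bench scale: put it flat in the black parcel tray, then zero the empty scale by pressing its button fully down and letting it come up. Stack all the lidded boxes in one upright stack on the scale's white stacking base, every box with its four feet home in the pockets below and no deep box above a shallow one, and once the stack is complete press the label printer's button fully down and let it up. Leave everything else on the bench where it is.

Things in the scene. Friction and masses are not known exactly. Their poses are not given: they have to be found in the camera images.
- scale: fixed low bench scale: steel-topped plate 190 (own x) x 160 (own y) mm, top 20 mm above the table; origin at table level under its centre. In the plate's middle a white stacking base like a box lid, 92 mm (own x) x 58 mm, its top 26 mm above the table. On the side towards the robot a 20 mm high, 120 mm wide console with the zero button
- scale_seat (a point): where the origin of a box lies when its feet are home in the scale's stacking base: 21 mm above the table, at the plate's centre; x along the base's long side. Base: rim and middle cross 6 mm high leave four 17 x 17 mm corner pockets
- zero (a joint): the zero button of the scale: 0 when up, 0.006 m when fully down; springs back; about 5 N to press it home
- zero_top (a point): centre of the top of the scale's zero button, 22 mm across, pressed straight down; in the console on the robot's side of the plate
- label (a joint): the print button of the label printer: 0 when up, 0.006 m when fully down; springs back; about 5 N to press it home
- label_top (a point): centre of the top of the print button, 22 mm across, pressed straight down; on top of the fixed white label printer, which is 140 x 130 mm and 85 mm high and reaches 25 mm from this point towards the robot, 115 mm away from it and 65 mm to either side
- tray: fixed open black parcel tray, outside 150 (own x) x 140 (own y) x 35 mm high, walls and floor 4 mm; origin at table level under its centre
- parcel: small cardboard parcel, 80 (own x) x 60 (own y) x 50 mm high, about 0.15 kg; origin at the centre of its underside, z up. Starts on the scale's stacking base
- deep1: deep lidded stacking box, 92 (own x) x 58 (own y) x 60 mm high, about 0.26 kg (varies), grey, white lid; may be absent (None). Origin: centre of the underside, level with the feet's soles; z up. Black tapered corner feet at x +-34.5, y +-17.5 mm: 5 mm tall, 13 mm wide at the top, 9 at the sole. Its ends are alike. Grip it across the plain 58 mm wide sides. Starts flat on the table beside the scale
- deep2: deep lidded stacking box, 92 (own x) x 58 (own y) x 60 mm high, about 0.26 kg (varies), grey, white lid; may be absent (None). Origin: centre of the underside, level with the feet's soles; z up. Black tapered corner feet at x +-34.5, y +-17.5 mm: 5 mm tall, 13 mm wide at the top, 9 at the sole. Its ends are alike. Grip it across the plain 58 mm wide sides. Starts flat on the table beside the scale
- flat1: shallow lidded stacking box, 92 (own x) x 58 (own y) x 44 mm high, about 0.18 kg (varies), grey, white lid; may be absent (None). Origin: centre of the underside, level with the feet's soles; z up. Black tapered corner feet at x +-34.5, y +-17.5 mm: 5 mm tall, 13 mm wide at the top, 9 at the sole. Its ends are alike. Grip it across the plain 58 mm wide sides. Starts flat on the table beside the scale
- flat2: shallow lidded stacking box, 92 (own x) x 58 (own y) x 44 mm high, about 0.18 kg (varies), grey, white lid; may be absent (None). Origin: centre of the underside, level with the feet's soles; z up. Black tapered corner feet at x +-34.5, y +-17.5 mm: 5 mm tall, 13 mm wide at the top, 9 at the sole. Its ends are alike. Grip it across the plain 58 mm wide sides. Starts flat on the table beside the scale
- flat3: shallow lidded stacking box, 92 (own x) x 58 (own y) x 44 mm high, about 0.18 kg (varies), grey, white lid; may be absent (None). Origin: centre of the underside, level with the feet's soles; z up. Black tapered corner feet at x +-34.5, y +-17.5 mm: 5 mm tall, 13 mm wide at the top, 9 at the sole. Its ends are alike. Grip it across the plain 58 mm wide sides. Starts flat on the table beside the scale
- deep1_seat (a point): point of deep1 on its z axis, 55 mm above its origin: where the origin of a box stacked on it lies when its feet are home; x along the lid's long side. A rim and middle cross form the top 6 mm of the lid and leave a 17 x 17 mm pocket, 6 mm deep, above each foot
- deep2_seat (a point): point of deep2 on its z axis, 55 mm above its origin: where the origin of a box stacked on it lies when its feet are home; x along the lid's long side. A rim and middle cross form the top 6 mm of the lid and leave a 17 x 17 mm pocket, 6 mm deep, above each foot
- flat1_seat (a point): point of flat1 on its z axis, 39 mm above its origin: where the origin of a box stacked on it lies when its feet are home; x along the lid's long side. A rim and middle cross form the top 6 mm of the lid and leave a 17 x 17 mm pocket, 6 mm deep, above each foot
- flat2_seat (a point): point of flat2 on its z axis, 39 mm above its origin: where the origin of a box stacked on it lies when its feet are home; x along the lid's long side. A rim and middle cross form the top 6 mm of the lid and leave a 17 x 17 mm pocket, 6 mm deep, above each foot
- flat3_seat (a point): point of flat3 on its z axis, 39 mm above its origin: where the origin of a box stacked on it lies when its feet are home; x along the lid's long side. A rim and middle cross form the top 6 mm of the lid and leave a 17 x 17 mm pocket, 6 mm deep, above each foot
- tape_roll: loose bystander, not to be disturbed: brown roll of packing tape lying flat, 96 mm across, 48 mm high
- label_roll: loose bystander, not to be disturbed: paper label roll standing on end, 60 mm across, 50 mm high
- mug: loose bystander, not to be disturbed: white mug, 76 mm across, 90 mm high, behind the scale
- scanner: loose bystander, not to be disturbed: hand scanner lying at the back of the bench, about 140 mm long
- cutter: loose bystander, not to be disturbed: orange box cutter, 130 mm long, 14 mm high, lying near the robot on its left
- stapler: loose bystander, not to be disturbed: black stapler, 130 mm long, 44 mm high, near the robot on its right
There are look-alikes about, which are no part of the job. Leave any red or yellow look-alike of the parcel alone.

How it is judged:
By the outcome, as a careful person would: the job done as asked, in the order asked, and still so for the second after the job is handed in, with the robot touching nothing.
Of deep1, deep2, flat1, flat2, flat3 only 3 to 5 are there at a start; the rules pass over those that are not, and their reading is None.
At some moment in a run one of deep1, deep2, flat1, flat2, flat3, parcel may be knocked a few centimetres aside while the robot is not near it.
Once in a run the grip may slacken for a moment while it holds something.
It also fails if it takes over 210 s, if anything falls off the work surface, if the arm or the gripper's body presses on something with over 40 N, if the wrist force passes 120 N, or if a joint passes its speed limit or range.

### The arm

A 7-joint arm with a two-finger parallel gripper is mounted at the origin on the work surface. World frame = base frame: x ahead of the robot, y to its left, z up, the work surface at z = 0. Lengths are in m, angles in rad, forces in N, time in s.
With the tool pointing down it reaches from about 0.4 to 0.85 m from the base axis. Payload 10.4 kg.
Tool frame: the origin (TCP) lies on the centre line of the jaws, within the pads' length; the fingertips stand 11 mm ahead of it and the grasp point (between the pads) lies 8 mm behind it; z points along the fingers, y is the line along which they close (so a half turn about z gives the same grasp; the last joint's range is limited). The gripper opens to 87 mm and grips with 3 to 60 N. Pads are 19 mm wide; open, the fingers measure 117 mm over their backs; the gripper's body (75 mm by 190 mm) begins 51 mm behind the grasp point.
Start: joints at [1.236, 0.332, -0.065, 1.46, 0.022, 1.35, -0.088], TCP at [0.192, -0.595, 0.196] pointing down, gripper open.
Joint ranges: [-2.6, 2.6], [-0.5, 2.12], [-1.47, 1.34], [0.16, 2.42], [-1.27, 4.41], [0.06, 2.06], [-2.6, 2.6]. Speed limits (rad/s): [2.22, 2.22, 2.79, 2.79, 3.14, 3.14, 3.14].

### API

Orientations are given as a unit quaternion [x, y, z, w].
In Python, from bench import r gives the robot as it stands.
- The arm moves only by the shell command python3 -m pendant 'ROWS' [OPENING] [FORCE]. ROWS is JSON, a list of rows, each a list of 4 numbers: the shift along the tool's x, y, z in m, then the turn about the tool's z in rad. A call has 1 to 8 rows; each row shifts and turns the commanded pose from where the row before left it, along the tool's axes as they then stand; what a row does not reach is not made up. A row lasts 1/12 s, in which the tool goes at most 41.7 mm and 7.16 degrees, less where a joint would pass 70% of its speed; a pose out of reach is approached as far as the arm can. A call with a gripper value outside its range is refused whole. OPENING is the opening, from 0 (shut) to 1 (fully open), set as the call begins (- or left out, the last holds). The fingers move at their own pace and stop on an object; FORCE is the grip in N (left out, the last holds). Time passes only in rows, so rows that do not move let the fingers close. It gives the time, the measured TCP pose, the force, the opening and the grip force at its end, in the units of the state.
- r.read_state(): the state, without advancing time (a new reading comes with each control period).
- r.camera(name): name is "scene" or "side" or "wrist"; returns a dict with "img" (400x640x3 uint8, red, green, blue), "camera_matrix" (3x3 intrinsics, pixels), "dist_coeffs" ([k1, k2, p1, p2, k3] as OpenCV has them; the pictures are not rectified), "xyz" and "attitude" of the camera in the world. Camera axes: x right, y down, z forward; pixel columns grow to the right and rows downward; lengths in m; the calibration is good to about 2 mm. A picture is of the moment at which its call begins. There is no depth.
- r.close_job(): hands the job in; it is judged then, once.
Trained networks look in the newest picture that a camera, given by its name, has taken for a name from the list of things; names that differ only in an ending like _2 or _b are one class to them, and where a whole thing is asked for, a point or a joint stands for the part that bears it (a point fixed in the world has none). Each returns a list of dicts, best first, with "score" (0 to 1); they miss things now and then, are a little off and sometimes report something else, mostly with a low value. They report only what shows in the picture. A call takes as long as a camera call. They do not tell look-alikes from the thing itself.
- r.outline_of(thing, camera): "mask" (400x640 bool, what is visible of it) and "bbox" ([centre column, centre row, width, height] in pixels, round what is visible of it).
The state is a dict: "time": time; "joint_positions": joint angles; "joint_vel": joint speeds; "joint_torque": joint torques, N m; "ee_pos": TCP position; "eef_rot": TCP orientation; "ft_force": force on the tool from outside, world axes, zero at the start; "torque": the same for the moment, N m; "width": finger opening in m; "grip_force": force on a finger pad.
Only numpy, scipy, OpenCV 4.12 (cv2) and the standard library are available. Lean on these libraries where they do the work, as an engineer would, in place of code of your own. Each camera call takes 0.05 s, during which the arm holds its last target. There are 200 camera calls.

## Working session

There is one attempt and no reset: what is moved stays moved. The work goes in short steps, Python scripts to look and compute and a shell command to move; the robot and the scene stay as the last step left them, time stands still between calls to the robot, and variables do not carry over. Pictures are saved under pics/ and viewed, at most 14 in all, crops included, and the job is handed in when it is done.

```bash
mkdir -p pics; ls; python3 - <<'E'
from bench import r
import cv2,numpy as np
s=r.read_state();print({k:np.round(v,3).tolist() for k,v in s.items()})
for n in("scene","side","wrist"):
    c=r.camera(n);cv2.imwrite(f"pics/{n}0.png",c["img"][:,:,::-1]);print(n,np.round(c["camera_matrix"],1).tolist(),c["dist_coeffs"],c["xyz"],c["attitude"])
E
```

```text
pics
{'time': 0.0, 'joint_positions': [1.236, 0.333, -0.065, 1.461, 0.022, 1.35, -0.088], 'joint_vel': [-0.001, -0.002, -0.001, 0.001, -0.0, 0.001, 0.002], 'joint_torque': [0.0, -62.325, 0.025, -38.991, -0.061, 0.039, 0.0], 'ee_pos': [0.192, -0.594, 0.195], 'eef_rot': [0.988, 0.155, -0.0, -0.001], 'ft_force': [-0.833, 0.191, -0.865], 'torque': [0.049, 0.002, -0.044], 'grip_force': 0.0, 'width': 0.087}
scene [[459.6, 0.0, 322.4], [0.0, 459.6, 201.4], [0.0, 0.0, 1.0]] [-0.12308388  0.          0.          0.          0.        ] [ 1.54927073 -0.11011516  0.88553611] [ 0.67814062  0.59610828 -0.28255559 -0.32394839]
side [[500.3, 0.0, 318.9], [0.0, 500.3, 193.8], [0.0, 0.0, 1.0]] [0.03430307 0.         0.         0.         0.        ] [0.21958428 1.01081744 0.88230664] [-0.13923791  0.8821759  -0.4443362   0.07031238]
wrist [[310.1, 0.0, 319.3], [0.0, 310.1, 197.7], [0.0, 0.0, 1.0]] [0.00287836 0.         0.         0.         0.        ] [ 0.26266495 -0.57082512  0.38297632] [ 0.80042266 -0.58349424 -0.08150683  0.11051998]
```

View pics/scene0.png

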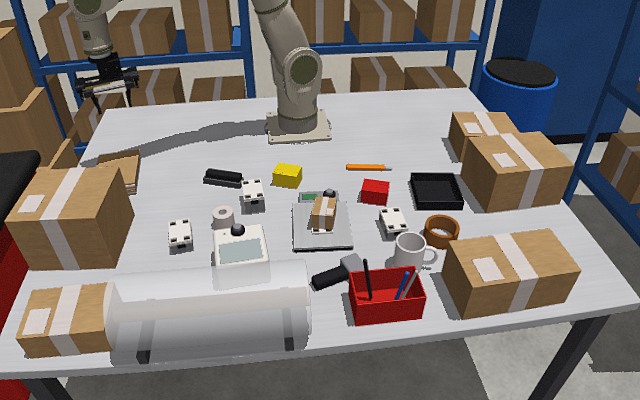

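View pics/side0.png

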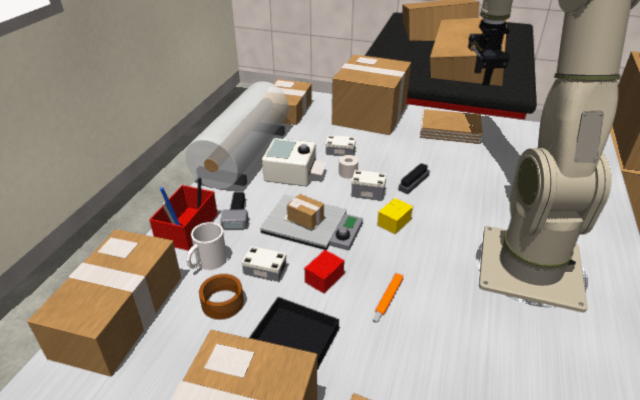

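The scene picture shows three lidded boxes at (180,235), (252,195) and (393,221), and the brown parcel on the scale at (323,212). Red and yellow look-alikes are at (375,191) and (288,176), the tray at (436,190), and the printer with its button at (238,230). The side picture agrees: boxes at (341,145), (369,184), (265,262); parcel at (305,211).

```bash
cat > h.py <<'E'
from bench import r
import cv2,numpy as np
from scipy.spatial.transform import Rotation as R
from scipy.optimize import minimize
def snap(n):
    c=r.camera(n);c["n"]=n;return c
def proj(P,c):
    Rc=R.from_quat(c["attitude"]).as_matrix()
    P=np.atleast_2d(np.asarray(P,float))
    return cv2.projectPoints(P,cv2.Rodrigues(Rc.T)[0],-Rc.T@np.array(c["xyz"]),c["camera_matrix"],np.asarray(c["dist_coeffs"],float))[0][:,0]
def ray(uv,c):
    p=cv2.undistortPoints(np.array([[uv]],float),c["camera_matrix"],np.asarray(c["dist_coeffs"],float))[0,0]
    return R.from_quat(c["attitude"]).as_matrix()@[p[0],p[1],1.]
def onz(uv,c,z):
    d=ray(uv,c);o=np.array(c["xyz"]);return o+d*(z-o[2])/d[2]
def corners(x,y,yaw,L,W,z0,z1):
    s=np.array([[a,b] for a in(-L/2,L/2) for b in(-W/2,W/2)]);C,S=np.cos(yaw),np.sin(yaw)
    s=s@np.array([[C,S],[-S,C]])+[x,y]
    return np.vstack([np.c_[s,np.full(4,z)] for z in(z0,z1)])
def sil(p,L,W,z0,z1,c):
    m=np.zeros((1600,2560),np.uint8);h=cv2.convexHull(((proj(corners(*p,L,W,z0,z1),c)+.5)*4-.5).astype(np.float32))
    cv2.fillConvexPoly(m,np.round(h*16).astype(np.int32),1,shift=4);return cv2.resize(m.astype(np.float32),(640,400),interpolation=cv2.INTER_AREA)
def fit(obs,L,W,z0,z1,x,y):
    """obs: list of (mask,cam). best (iou,x,y,yaw)"""
    def cost(p):
        t=0
        for m,c in obs:
            s=sil(p,L,W,z0,z1,c);t+=np.minimum(s,m).sum()/np.maximum(s,m).sum()
        return -t/len(obs)
    best=None
    for y0 in np.arange(0,np.pi,np.pi/6):
        q=minimize(cost,[x,y,y0],method="Nelder-Mead",options=dict(initial_simplex=np.array([[x,y,y0],[x+.012,y,y0],[x,y+.012,y0],[x,y,y0+.25]]),maxiter=70,xatol=2e-4,fatol=1e-4))
        if best is None or q.fun<best.fun:best=q
    a=best.x;return round(-best.fun,3),np.round(a[:2],4),round((a[2]+np.pi/2)%np.pi-np.pi/2,3)
E
cat > m.py <<'E'
from h import *
cs={n:snap(n) for n in("scene","side")}
D={}
for t in("deep1","flat1","parcel","tray","scale","label","zero","stapler","mug"):
    for n in cs:
        o=r.outline_of(t,n)
        print(t,n,[(round(k["score"],2),np.round(k["bbox"]).tolist()) for k in o])
E
python3 m.py
```

```text
deep1 scene [(0.9, [255.0, 196.0, 24.0, 38.0]), (0.3, [180.0, 236.0, 24.0, 35.0])]
deep1 side [(0.81, [366.0, 184.0, 35.0, 29.0])]
flat1 scene [(0.89, [182.0, 237.0, 24.0, 36.0]), (0.63, [395.0, 223.0, 30.0, 32.0])]
flat1 side [(0.84, [341.0, 145.0, 31.0, 19.0]), (0.74, [263.0, 266.0, 46.0, 38.0])]
parcel scene [(0.82, [324.0, 213.0, 29.0, 32.0]), (0.6, [378.0, 191.0, 30.0, 24.0])]
parcel side [(0.77, [323.0, 269.0, 43.0, 40.0]), (0.69, [307.0, 210.0, 40.0, 35.0]), (0.65, [396.0, 213.0, 36.0, 30.0]), (0.45, [368.0, 185.0, 34.0, 30.0])]
tray scene [(0.8, [437.0, 192.0, 52.0, 41.0])]
tray side [(0.48, [307.0, 212.0, 40.0, 34.0])]
scale scene [(0.94, [323.0, 223.0, 61.0, 67.0])]
scale side [(0.57, [310.0, 223.0, 106.0, 56.0]), (0.48, [295.0, 332.0, 91.0, 76.0])]
label scene [(0.38, [238.0, 227.0, 8.0, 8.0])]
label side []
zero scene []
zero side [(0.46, [341.0, 231.0, 8.0, 11.0])]
stapler scene [(0.73, [223.0, 178.0, 43.0, 18.0]), (0.24, [366.0, 169.0, 38.0, 6.0])]
stapler side [(0.79, [413.0, 178.0, 33.0, 34.0])]
mug scene [(0.63, [416.0, 251.0, 45.0, 43.0]), (0.6, [325.0, 215.0, 24.0, 32.0]), (0.16, [323.0, 223.0, 61.0, 64.0])]
mug side [(0.61, [205.0, 245.0, 39.0, 48.0])]
```

```bash
cat > m2.py <<'E'
from h import *
cs={n:snap(n) for n in("scene","side")}
def mk(t,n,u,v):
    o=[k for k in r.outline_of(t,n) if np.hypot(k["bbox"][0]-u,k["bbox"][1]-v)<12]
    return (o[0]["mask"].astype(np.float32),cs[n]) if o else None
for nm,t,a,b,dims in [("A","deep1",(254,196),(367,184),[(.092,.058,0,.06),(.092,.058,0,.044)]),("B","flat1",(181,236),(341,145),[(.092,.058,0,.06),(.092,.058,0,.044)]),("C","flat1",(395,222),(264,265),[(.092,.058,0,.06),(.092,.058,0,.044)]),("parcel","parcel",(324,213),(306,210),[(.08,.06,.021,.071),(.08,.06,.026,.076)]),("tray","tray",(437,191),(295,332),[(.15,.14,0,.035)])]:
    obs=[o for o in(mk(t,"scene",*a),mk(t,"side",*b)) if o]
    for d in dims:
        g=onz(a,cs["scene"],(d[2]+d[3])/2); print(nm,d,len(obs),fit(obs,*d,g[0],g[1]))
c=cs["scene"]
for nm,uv,z in [("label",(238,226),.095),("zero",(329,193),.022),("red",(375,191),.03),("yellow",(288,176),.03),("scanner",(330,277),.02),("labelroll",(223,211),.05),("stapler",(223,178),.03),("tape",(441,226),.048),("mug",(411,238),.09),("cutter",(368,167),.01)]: print(nm,onz(uv,c,z).round(3))
for nm,uv,z in [("label",(303,149),.095),("zero",(343,232),.022),("red",(325,265),.04),("trayL",(250,340),.035),("mug",(210,233),.09),("tape",(221,285),.048)]: print("side",nm,onz(uv,cs["side"],z).round(3))
for n,(u,v,w,h),k in [("scene",(200,150,280,130),2.8),("side",(200,120,250,230),2.4)]:
    im=cs[n]["img"][v:v+h,u:u+w,::-1];cv2.imwrite(f"pics/{n}crop.png",cv2.resize(im,None,fx=k,fy=k,interpolation=cv2.INTER_CUBIC))
E
python3 m2.py
```

```text
A (0.092, 0.058, 0, 0.06) 1 (np.float64(0.883), array([ 0.4451, -0.1743]), np.float64(0.085))
A (0.092, 0.058, 0, 0.044) 1 (np.float64(0.913), array([ 0.4403, -0.1742]), np.float64(0.09))
B (0.092, 0.058, 0, 0.06) 2 (np.float64(0.774), array([ 0.5964, -0.3766]), np.float64(0.151))
B (0.092, 0.058, 0, 0.044) 2 (np.float64(0.902), array([ 0.5964, -0.3781]), np.float64(0.132))
C (0.092, 0.058, 0, 0.06) 2 (np.float64(0.758), array([0.6183, 0.2134]), np.float64(-0.002))
C (0.092, 0.058, 0, 0.044) 2 (np.float64(0.883), array([0.6184, 0.2146]), np.float64(0.031))
parcel (0.08, 0.06, 0.021, 0.071) 2 (np.float64(0.924), array([0.5775, 0.0238]), np.float64(-0.221))
parcel (0.08, 0.06, 0.026, 0.076) 2 (np.float64(0.919), array([0.578 , 0.0249]), np.float64(-0.246))
tray (0.15, 0.14, 0, 0.035) 2 (np.float64(0.807), array([0.4794, 0.3875]), np.float64(-0.128))
label [ 0.657 -0.21   0.095]
zero [0.458 0.056 0.022]
red [0.476 0.194 0.03 ]
yellow [ 0.365 -0.063  0.03 ]
scanner [0.792 0.011 0.02 ]
labelroll [ 0.537 -0.258  0.05 ]
stapler [ 0.349 -0.268  0.03 ]
tape [0.674 0.334 0.048]
mug [0.751 0.221 0.09 ]
cutter [0.32  0.207 0.01 ]
side label [ 0.662 -0.201  0.095]
side zero [0.466 0.046 0.022]
side red [0.469 0.195 0.04 ]
side trayL [0.552 0.441 0.035]
side mug [0.75  0.224 0.09 ]
side tape [0.67  0.334 0.048]
```

View pics/scenecrop.png

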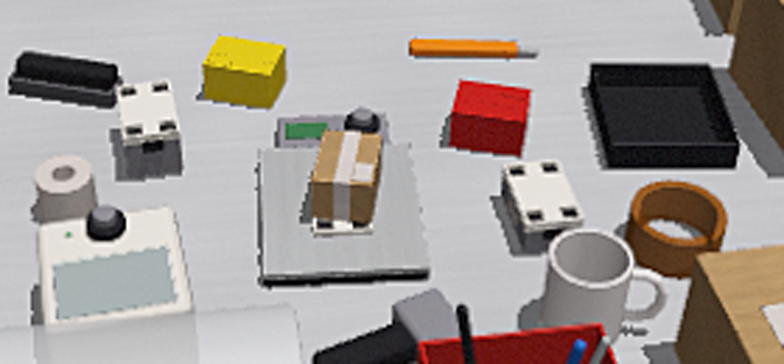

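Crop: the parcel is the brown carton on the scale at scene (323,212). The red (375,191) and yellow (288,176) ones are look-alikes by colour. Box A (252,195) is deep and sits next to the stapler. B (180,235) and C (393,221) are shallow. The zero button is at (329,193) and the tray at (436,190).

```bash
cat > go.py <<'E'
import sys
from h import *
def go(X,Y,Z,yaw=None):
    s=r.read_state();p=np.array(s["ee_pos"]);M=R.from_quat(s["eef_rot"]).as_matrix()
    ps=np.arctan2(M[1,0],M[0,0]);t=0 if yaw is None else -((yaw-ps+np.pi/2)%np.pi-np.pi/2)
    d=M.T@(np.array([X,Y,Z])-p);M2=M@R.from_rotvec([0,0,t]).as_matrix();d2=M2.T@(np.array([X,Y,Z])-p)
    print("yaw now %.3f"%ps,"turn %.3f"%t,"| shift before turn",d.round(4),"| shift after turn",d2.round(4))
if __name__=="__main__": go(*map(float,sys.argv[1:]))
E
python3 - <<'E'
from h import *
c=snap("wrist");s=r.read_state();M=R.from_quat(s["eef_rot"]).as_matrix()
print(M.round(3),(M.T@(np.array(c["xyz"])-s["ee_pos"])).round(4),(M.T@R.from_quat(c["attitude"]).as_matrix()).round(3))
print([onz(uv,c,0).round(3).tolist() for uv in((0,0),(639,0),(639,399),(0,399),(320,200))])
E
python3 go.py 0.47 -0.31 0.25 0
```

```text
[[ 0.952  0.307  0.   ]
 [ 0.307 -0.952 -0.   ]
 [ 0.     0.    -1.   ]] [ 0.0749 -0.001  -0.1878] [[-0.001 -0.962 -0.272]
 [ 1.    -0.001 -0.001]
 [ 0.    -0.272  0.962]]
[[0.266, -0.206, 0.0], [0.478, -0.866, 0.0], [0.001, -1.181, 0.0], [-0.306, -0.228, -0.0], [0.157, -0.606, 0.0]]
yaw now 0.312 turn 0.312 | shift before turn [ 0.3522 -0.1858 -0.0541] | shift after turn [ 0.2782 -0.2849 -0.0541]
```

```bash
python3 -m pendant '[[0.035,-0.018,-0.01,0.1],[0.03,-0.02,-0.01,0.1],[0.03,-0.025,-0.01,0.112],[0.03,-0.025,-0.01,0],[0.03,-0.028,-0.01,0],[0.03,-0.028,0,0],[0.03,-0.028,0,0],[0.03,-0.028,0,0]]' 1
python3 -m pendant '[[0.02,-0.035,0,0],[0.02,-0.035,0,0],[0,0,0,0]]'
cat > w.py <<'E'
import sys
from h import *
c=snap("wrist");cv2.imwrite(f"pics/{sys.argv[1]}.png",c["img"][:,:,::-1])
E
python3 w.py w1; python3 go.py 0.5 0.02 0.25 0
```

```text
time: 2.47
ee_pos: [0.4226, -0.3749, 0.2463]
eef_rot: [1.0, -0.0, 0.0, 0.0]
ft_force: [1.4, -1.0, 0.9]
width: 0.0872
grip_force: 0.0
time: 2.72
ee_pos: [0.4663, -0.2976, 0.2461]
eef_rot: [1.0, 0.006, 0.001, -0.001]
ft_force: [0.7, 0.9, -0.5]
width: 0.0869
grip_force: 0.0
yaw now 0.008 turn 0.008 | shift before turn [ 0.0385 -0.3214 -0.0036] | shift after turn [ 0.0359 -0.3217 -0.0036]
```

View pics/w1.png

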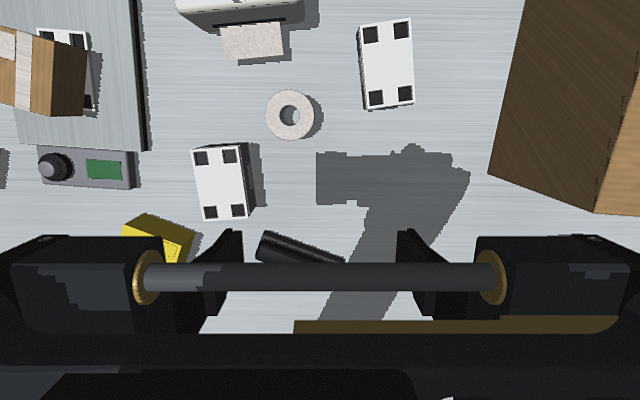

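Wrist picture: box A lid at (222,183), box B lid at (386,62), zero button at (54,167), label roll at (290,114), stapler (300,247) and yellow decoy (160,240), with the printer's paper slot at the top.

```bash
cat >> h.py <<'E'
def ortho(c,x,y,z,half=.08,res=.0005):
    """top-down picture of plane z about x,y: rows = +x up, cols = -y right"""
    n=int(2*half/res);a=(np.arange(n)+.5)*res-half
    X,Y=np.meshgrid(x-a,y-a,indexing="ij")
    uv=proj(np.c_[X.ravel(),Y.ravel(),np.full(n*n,z)],c).reshape(n,n,2).astype(np.float32)
    return cv2.remap(c["img"],uv[...,0],uv[...,1],cv2.INTER_LINEAR)
def lid(c,x,y,z,half=.075,res=.0005,thr=222,save=None):
    o=ortho(c,x,y,z,half,res);mn=o.min(2)
    m=(mn>thr).astype(np.uint8);m=cv2.morphologyEx(m,cv2.MORPH_OPEN,np.ones((5,5)))
    k,lab,st,ce=cv2.connectedComponentsWithStats(m);i=1+np.argmax(st[1:,4]) if k>1 else 0
    ct=np.argwhere(lab==i)[:,::-1].astype(np.int32)
    (u,v),(w,h),a=cv2.minAreaRect(ct)
    b=cv2.boxPoints(((u,v),(w,h),a));e=[b[1]-b[0],b[2]-b[1]];e=max(e,key=np.linalg.norm)
    yaw=np.arctan2(-e[0],-e[1]);yaw=(yaw+np.pi/2)%np.pi-np.pi/2
    P=(x+half-(v+.5)*res,y+half-(u+.5)*res)
    if save: cv2.polylines(o,[b.astype(np.int32)],True,(255,0,0));cv2.imwrite(save,o[:,:,::-1])
    return np.round(P,4),round(yaw,3),"size mm",np.round(np.array(sorted((w,h)))*res*1e3,1)
E
python3 - <<'E'
from h import *
c=snap("wrist")
for uv in((208,172),(222,183),(372,55),(280,180),(460,120)): print(uv,c["img"][uv[1],uv[0]])
for n,x,y,z in(("A",.44,-.174,.06),("B",.596,-.377,.044)):
    for t in(205,215,225): print(n,t,lid(c,x,y,z,thr=t,save=f"pics/l{n}.png"))
E
```

```text
(208, 172) [224 227 228]
(222, 183) [224 227 228]
(372, 55) [224 226 228]
(280, 180) [177 183 186]
(460, 120) [191 197 202]
A 205 (array([ 0.4509, -0.1721]), np.float32(0.091), 'size mm', array([58.1, 91.9]))
A 215 (array([ 0.4511, -0.1723]), np.float32(0.093), 'size mm', array([57.3, 91.1]))
A 225 (array([ 0.4738, -0.1542]), np.float32(-1.571), 'size mm', array([2., 7.]))
B 205 (array([ 0.5934, -0.3747]), np.float32(0.151), 'size mm', array([58., 92.]))
B 215 (array([ 0.5934, -0.3746]), np.float32(0.148), 'size mm', array([57.5, 91.3]))
B 225 (array([ 0.6407, -0.3938]), np.float32(-1.571), 'size mm', array([2., 3.]))
```

```bash
python3 -m pendant '[[0.005,-0.04,0,0],[0.005,-0.04,0,0],[0.005,-0.04,0,0],[0.005,-0.04,0,0],[0.005,-0.04,0,0],[0.005,-0.04,0,0],[0.006,-0.04,0,0.008],[0,-0.04,0,0]]'
python3 -m pendant '[[0,0,0,0],[0,0,0,0]]'
python3 w.py w2; python3 - <<'E'
from h import *
c=snap("wrist")
print("C",lid(c,.617,.214,.044,thr=208))
E
```

```text
time: 3.48
ee_pos: [0.4981, 0.0137, 0.2459]
eef_rot: [1.0, -0.006, 0.0, 0.0]
ft_force: [0.8, 0.5, 0.2]
width: 0.0874
grip_force: 0.0
time: 3.65
ee_pos: [0.4978, 0.0145, 0.2459]
eef_rot: [1.0, -0.003, 0.0, 0.0]
ft_force: [0.0, -1.0, -0.5]
width: 0.0871
grip_force: 0.0
C (array([0.6169, 0.2161]), np.float32(0.026), 'size mm', array([57. , 90.7]))
```

View pics/w2.png

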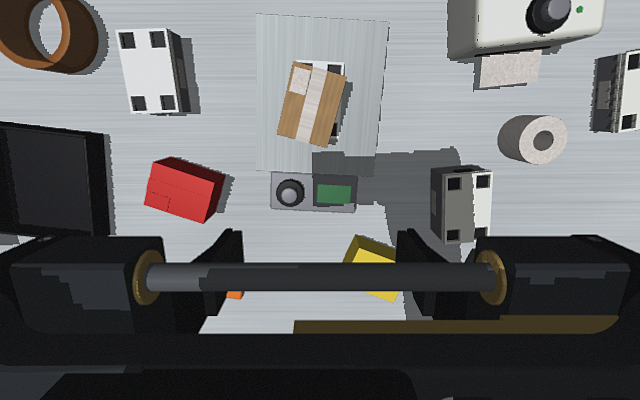

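Wrist picture 2: parcel at (312,103) on the white base, plate corners near (256,14), (389,21) and (257,171), zero button at (290,193). Box C is at (150,72), label button at (550,12), tray on the left at (55,180).

```bash
python3 - <<'E'
from h import *
c=snap("wrist");im=c["img"]
for n,uv in(("TL",(256,14)),("TR",(389,21)),("BL",(257,171))): print(n,onz(uv,c,.02).round(4))
for n,uv,z in(("zero",(291,191),.024),("label",(551,11),.095),("label85",(551,11),.088)): print(n,onz(uv,c,z).round(4))
hsv=cv2.cvtColor(im,cv2.COLOR_RGB2HSV);roi=np.zeros(im.shape[:2],np.uint8);roi[50:160,260:365]=1
m=((hsv[...,1]>65)&(hsv[...,0]>5)&(hsv[...,0]<25)&(roi>0)).astype(np.uint8);m=cv2.morphologyEx(m,cv2.MORPH_OPEN,np.ones((3,3)))
h=cv2.convexHull(np.argwhere(m)[:,::-1].astype(np.int32));M=np.zeros_like(m);cv2.fillConvexPoly(M,h,1)
print(M.sum());print("parcel",fit([(M.astype(np.float32),c)],.08,.06,.026,.076,.577,.024))
o=ortho(c,.577,.02,.026,.125,.0005);cv2.imwrite("pics/scale_o.png",o[:,:,::-1])
E
```

```text
TL [0.6827 0.0855 0.02  ]
TR [ 0.6735 -0.0725  0.02  ]
BL [0.494  0.0969 0.02  ]
zero [0.4666 0.0516 0.024 ]
label [ 0.6618 -0.2134  0.095 ]
label85 [ 0.6636 -0.2181  0.088 ]
4124
parcel (np.float64(0.982), array([0.5773, 0.0248]), np.float64(-0.274))
```

View pics/scale_o.png

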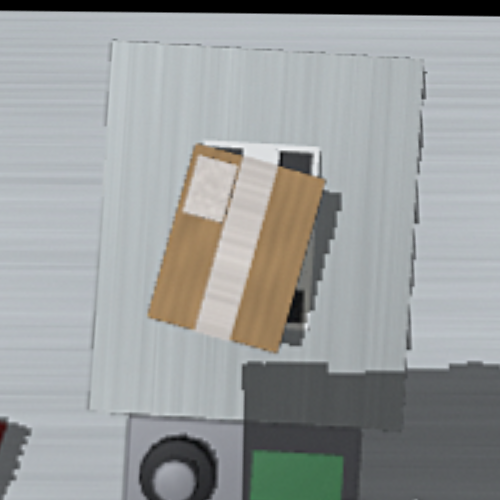

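```bash
python3 go.py .5773 .0248 .13 -.274; python3 -m pendant '[[0,0,0,0.09],[0,0,0,0.09],[0,0,0,0.094],[0,0,0,0]]'; python3 go.py .5773 .0248 .13 -.274
```

```text
yaw now -0.011 turn 0.263 | shift before turn [ 0.0793 -0.0144  0.1156] | shift after turn [ 0.0729 -0.0345  0.1156]
time: 4.13
ee_pos: [0.4978, 0.0116, 0.2456]
eef_rot: [0.99, -0.144, -0.0, 0.0]
ft_force: [0.2, -0.1, 0.5]
width: 0.087
grip_force: 0.0
yaw now -0.290 turn -0.016 | shift before turn [ 0.0724 -0.0354  0.1156] | shift after turn [ 0.073  -0.0343  0.1156]
```

```bash
python3 -m pendant '[[0.018,-0.009,0.029,-0.01],[0.018,-0.009,0.029,0],[0.018,-0.008,0.029,0],[0.018,-0.008,0.029,0],[0,0,0,0],[0,0,0,0]]'; python3 go.py .5773 .0248 .047 -.274; python3 go.py .5773 .0248 .047 -.274
```

```text
time: 4.63
ee_pos: [0.5754, 0.0257, 0.1277]
eef_rot: [0.991, -0.135, -0.002, 0.0]
ft_force: [0.2, -0.0, 0.5]
width: 0.0874
grip_force: 0.0
yaw now -0.271 turn 0.003 | shift before turn [0.0024 0.0003 0.0807] | shift after turn [0.0024 0.0003 0.0807]
yaw now -0.271 turn 0.003 | shift before turn [0.0024 0.0003 0.0807] | shift after turn [0.0024 0.0003 0.0807]
```

```bash
python3 -m pendant '[[0,0,0.03,0],[0,0,0.03,0],[0.001,0,0.02,0],[0,0,0,0],[0,0,0,0]]'; python3 -m pendant '[[0,0,0,0],[0,0,0,0],[0,0,0,0],[0,0,0,0],[0,0,0,0],[0,0,0,0]]' 0 25; python3 -m pendant '[[0,0,-0.02,0],[0,0,-0.03,0],[0,0,-0.03,0],[0,0,-0.03,0],[0,0,-0.02,0],[0,0,0,0]]'; python3 w.py w3
```

```text
time: 5.05
ee_pos: [0.5773, 0.0257, 0.0511]
eef_rot: [0.991, -0.136, 0.0, 0.0]
ft_force: [-0.3, 0.6, 0.0]
width: 0.0871
grip_force: 0.0
time: 5.55
ee_pos: [0.5774, 0.0266, 0.0501]
eef_rot: [0.991, -0.136, 0.0, 0.0]
ft_force: [-0.4, 0.0, 1.2]
width: 0.0548
grip_force: 0.0
time: 6.05
ee_pos: [0.5795, 0.027, 0.1847]
eef_rot: [0.991, -0.136, 0.003, -0.0]
ft_force: [1.6, 0.4, 0.0]
width: 0.0148
grip_force: 0.0
```

View pics/w3.png

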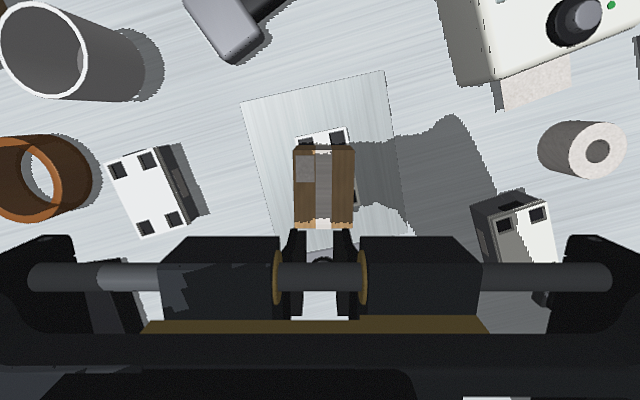

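```bash
cat > par.py <<'E'
from h import *
def parcel(x,y,z0=.026,cams=("wrist",),rad=.09):
    obs=[]
    for n in cams:
        c=snap(n);im=c["img"];hsv=cv2.cvtColor(im,cv2.COLOR_RGB2HSV)
        u,v=proj([x,y,z0+.025],c)[0];roi=np.zeros(im.shape[:2],np.uint8);cv2.circle(roi,(int(u),int(v)),55 if n=="wrist" else 24,1,-1)
        m=((hsv[...,1]>65)&(hsv[...,0]>5)&(hsv[...,0]<25)&(roi>0)).astype(np.uint8);m=cv2.morphologyEx(m,cv2.MORPH_OPEN,np.ones((3,3)))
        M=np.zeros_like(m);cv2.fillConvexPoly(M,cv2.convexHull(np.argwhere(m)[:,::-1].astype(np.int32)),1)
        obs.append((M.astype(np.float32),c));print(n,M.sum())
    return fit(obs,.08,.06,z0,z0+.05,x,y)
E
python3 - <<'E'
from par import *
print(parcel(.577,.025));print(parcel(.577,.025,cams=("scene","side")))
print(r.read_state()["width"])
E
```

```text
wrist 5152
(np.float64(0.983), array([0.5774, 0.0251]), np.float64(-0.269))
scene 735
side 916
(np.float64(0.909), array([0.5787, 0.0228]), np.float64(-0.249))
0.0023909083042784195
```

The parcel hasn't moved, at (0.577, 0.025). I lifted before the jaws had closed firmly on it, so I'll retry and check the grip force before lifting.

```bash
python3 -m pendant '[[0,0,0,0],[0,0,0,0],[0,0,0,0],[0,0,0,0],[0,0,0,0],[0,0,0,0],[0,0,0,0],[0,0,0,0]]' 1; python3 -m pendant '[[0,0,0,0],[0,0,0,0],[0,0,0,0],[0,0,0,0],[0,0,0,0],[0,0,0,0]]';python3 go.py .5774 .0251 .047 -.271
```

```text
time: 6.92
ee_pos: [0.5772, 0.0265, 0.1797]
eef_rot: [0.991, -0.136, 0.0, 0.0]
ft_force: [-1.1, 0.2, 0.0]
width: 0.0481
grip_force: 0.0
time: 7.42
ee_pos: [0.5772, 0.0266, 0.1797]
eef_rot: [0.991, -0.136, 0.0, 0.0]
ft_force: [0.8, -0.4, -0.2]
width: 0.0843
grip_force: 0.0
yaw now -0.272 turn -0.001 | shift before turn [0.0006 0.0013 0.1327] | shift after turn [0.0006 0.0013 0.1327]
```

```bash
python3 -m pendant '[[0,0.001,0.035,0],[0,0,0.035,0],[0,0,0.035,0],[0,0,0.028,0],[0,0,0,0],[0,0,0,0]]'; python3 -m pendant '[[0,0,0,0],[0,0,0,0],[0,0,0,0],[0,0,0,0]]' 0 25;python3 -m pendant '[[0,0,0,0],[0,0,0,0]]';python3 -m pendant '[[0,0,0,0],[0,0,0,0]]'; python3 -m pendant '[[0,0,0,0],[0,0,0,0]]'
```

```text
time: 7.92
ee_pos: [0.5762, 0.0256, 0.0462]
eef_rot: [0.991, -0.136, -0.001, 0.0]
ft_force: [0.2, -0.0, 0.5]
width: 0.087
grip_force: 0.0
time: 8.25
ee_pos: [0.5779, 0.0256, 0.0482]
eef_rot: [0.991, -0.136, 0.001, -0.0]
ft_force: [-0.0, 0.3, -0.3]
width: 0.068
grip_force: 0.0
time: 8.42
ee_pos: [0.5774, 0.0253, 0.0475]
eef_rot: [0.991, -0.136, 0.001, 0.0]
ft_force: [-0.6, -1.2, 4.6]
width: 0.059
grip_force: 25.0
time: 8.58
ee_pos: [0.5774, 0.0253, 0.0475]
eef_rot: [0.991, -0.136, 0.001, 0.0]
ft_force: [-1.0, -1.2, 6.2]
width: 0.059
grip_force: 25.0
time: 8.75
ee_pos: [0.5774, 0.0253, 0.0474]
eef_rot: [0.991, -0.136, 0.001, 0.0]
ft_force: [-1.5, -0.2, 6.5]
width: 0.0587
grip_force: 25.0
```

```bash
python3 -m pendant '[[0,0,-0.015,0],[0,0,-0.03,0],[0,0,-0.04,0],[0,0,-0.04,0],[0,0,-0.04,0],[0,0,-0.035,0],[0,0,0,0]]' 0 35; python3 go.py .45 .36 .25 0
```

```text
time: 9.33
ee_pos: [0.5796, 0.0263, 0.2543]
eef_rot: [0.991, -0.136, 0.005, -0.001]
ft_force: [0.2, -0.1, -1.3]
width: 0.0587
grip_force: 35.0
yaw now -0.272 turn -0.272 | shift before turn [-0.2146 -0.2865  0.003 ] | shift after turn [-0.1297 -0.3337  0.003 ]
```

```bash
python3 -m pendant '[[0,0,0,-0.1],[0,0,0,-0.1],[-0.015,-0.03,0,-0.072],[-0.015,-0.038,0,0],[-0.015,-0.038,0,0],[-0.015,-0.038,0,0],[-0.015,-0.038,0,0],[-0.015,-0.038,0,0]]'; python3 -m pendant '[[-0.015,-0.038,0,0],[-0.015,-0.038,0,0],[-0.01,-0.03,0,0],[0,0,0,0],[0,0,0,0]]'; python3 - <<'E'
from h import *
c=snap("wrist");cv2.imwrite("pics/w4.png",c["img"][:,:,::-1])
o=ortho(c,.49,.38,.035,.13,.0005);cv2.imwrite("pics/tray_o.png",o[:,:,::-1]);print(r.read_state()["ee_pos"],r.read_state()["grip_force"])
E
```

```text
time: 10.0
ee_pos: [0.4879, 0.2481, 0.2463]
eef_rot: [1.0, -0.0, -0.0, 0.0]
ft_force: [-0.0, -0.1, -1.3]
width: 0.0581
grip_force: 35.0
time: 10.42
ee_pos: [0.4474, 0.3547, 0.2461]
eef_rot: [1.0, 0.002, -0.001, -0.0]
ft_force: [0.9, -0.4, -1.1]
width: 0.058
grip_force: 35.0
[0.44873549 0.352884   0.24604591] 34.99922275543213
```

View pics/tray_o.png

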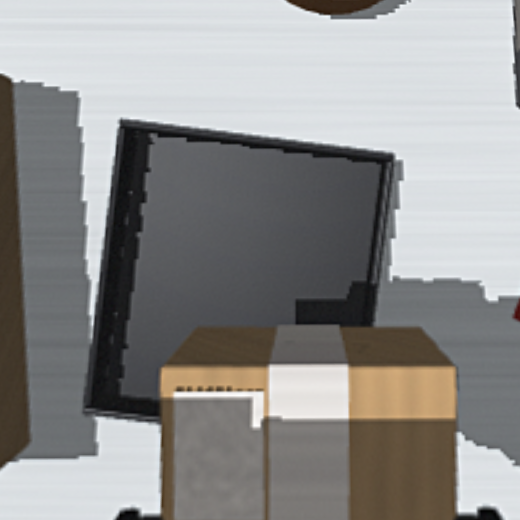

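```bash
python3 -m pendant '[[0,0,0,0.06],[0,0,0,0.063],[0,0,0,0]]'; python3 go.py .4785 .386 .10 -.123
```

```text
time: 10.72
ee_pos: [0.4502, 0.351, 0.2464]
eef_rot: [0.998, -0.064, 0.0, 0.0]
ft_force: [-0.3, -0.4, -1.1]
width: 0.0583
grip_force: 35.0
yaw now -0.129 turn -0.006 | shift before turn [ 0.0236 -0.0385  0.1464] | shift after turn [ 0.0238 -0.0383  0.1464]
```

```bash
python3 -m pendant '[[0.008,-0.013,0.03,0],[0.008,-0.013,0.03,0],[0.008,-0.013,0.03,0],[0,0,0.03,0],[0,0,0.026,0],[0,0,0,0],[0,0,0,0]]'; python3 go.py .4785 .386 .027 -.123
```

```text
time: 11.3
ee_pos: [0.4777, 0.387, 0.1]
eef_rot: [0.998, -0.061, -0.001, 0.001]
ft_force: [0.1, 0.6, -0.6]
width: 0.0581
grip_force: 35.0
yaw now -0.123 turn 0.000 | shift before turn [0.001  0.0008 0.073 ] | shift after turn [0.001  0.0008 0.073 ]
```

```bash
python3 -m pendant '[[0,0,0.025,0],[0,0,0.025,0],[0,0,0.015,0],[0,0,0.004,0],[0,0,0.003,0],[0,0,0,0],[0,0,0,0]]'; python3 -m pendant '[[0,0,0,0],[0,0,0,0],[0,0,0,0],[0,0,0,0],[0,0,0,0]]' 0.85
```

```text
time: 11.88
ee_pos: [0.4789, 0.3891, 0.0307]
eef_rot: [0.998, -0.062, 0.001, -0.001]
ft_force: [-0.0, 0.7, -2.0]
width: 0.0584
grip_force: 35.0
time: 12.3
ee_pos: [0.4779, 0.3885, 0.029]
eef_rot: [0.998, -0.062, 0.0, -0.0]
ft_force: [-0.3, -0.1, -0.7]
width: 0.0731
grip_force: 0.0
```

```bash
python3 -m pendant '[[0,0,-0.03,0],[0,0,-0.04,0],[0,0,-0.04,0],[0,0,-0.04,0],[0,0,-0.04,-0.06],[0,0,-0.03,-0.063],[0,0,0,0]]' 0.85; python3 go.py .47 .04 .26 0; python3 - <<'E'
from par import *
print(parcel(.478,.387,.004,("scene","side")))
E
```

```text
time: 12.88
ee_pos: [0.4795, 0.3904, 0.2563]
eef_rot: [1.0, 0.002, 0.004, -0.003]
ft_force: [0.1, 0.7, 1.4]
width: 0.0738
grip_force: 0.0
yaw now 0.004 turn 0.004 | shift before turn [-0.0107  0.3504 -0.0061] | shift after turn [-0.0095  0.3504 -0.0061]
scene 635
side 1654
(np.float64(0.914), array([0.4775, 0.3896]), np.float64(-0.119))
```

Parcel flat in the tray, as measured. Back to the scale.

```bash
python3 -m pendant '[[0,0.04,0,0],[0,0.04,0,0],[0,0.041,0,0],[0,0.041,0,0],[0,0.041,0,0],[0,0.041,0,0],[0,0.041,0,0],[-0.005,0.041,0,0]]' 0; python3 -m pendant '[[-0.004,0.024,0,0],[0,0,0,0],[0,0,0,0]]'; python3 - <<'E'
from h import *
c=snap("wrist")
print("base",lid(c,.584,.012,.026,thr=208,half=.065,save="pics/base.png"),lid(c,.584,.012,.026,thr=214,half=.065))
o=ortho(c,.52,.03,.024,.14,.0005);cv2.imwrite("pics/scale2.png",o[:,:,::-1]);print(r.read_state()["ee_pos"])
E
```

```text
time: 13.65
ee_pos: [0.4719, 0.06, 0.247]
eef_rot: [1.0, -0.001, -0.001, 0.0]
ft_force: [0.4, -0.9, 1.0]
width: 0.0284
grip_force: 0.0
time: 13.9
ee_pos: [0.468, 0.0368, 0.2474]
eef_rot: [1.0, -0.002, -0.001, 0.0]
ft_force: [-0.0, 0.0, 0.4]
width: 0.0087
grip_force: 0.0
base (array([0.5845, 0.0172]), np.float32(-0.054), 'size mm', array([58.2, 91.5])) (array([0.5846, 0.017 ]), np.float32(-0.062), 'size mm', array([57.4, 91. ]))
[0.4681378  0.03835912 0.24752774]
```

View pics/scale2.png

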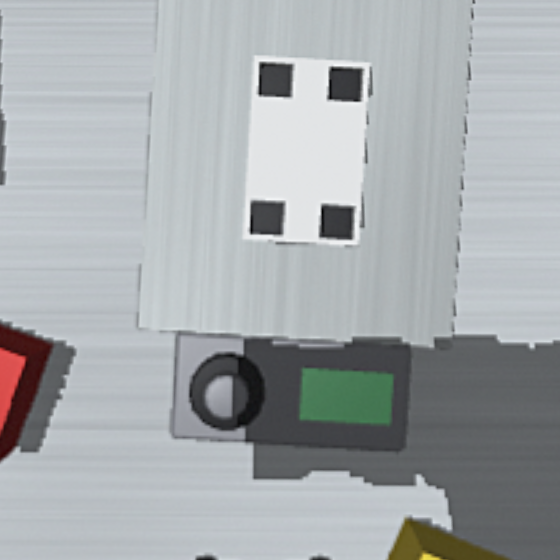

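Base measured at (0.5845, 0.0171), yaw -0.057, 58 x 91.5 mm as given. The scale is empty, and the zero button's dome is at ortho (226,394), i.e. about (0.4645, 0.057).

```bash
python3 -m pendant '[[0,-0.01,0.035,0],[0,-0.0095,0.04,0],[-0.003,0,0.04,0],[0,0,0.04,0],[0,0,0.03,0],[0,0,0,0],[0,0,0,0]]' 0 30; python3 go.py .465 .0565 .045; python3 -m pendant '[[0,0,0,0]]'; python3 go.py .465 .0565 .045
```

```text
time: 14.53
ee_pos: [0.4644, 0.0589, 0.0628]
eef_rot: [1.0, 0.001, -0.002, 0.0]
ft_force: [1.4, -1.0, -0.1]
width: 0.0005
grip_force: 0.0
yaw now 0.002 turn 0.000 | shift before turn [0.0006 0.0024 0.0178] | shift after turn [0.0006 0.0024 0.0178]
time: 14.62
ee_pos: [0.4668, 0.0589, 0.0653]
eef_rot: [1.0, 0.0, 0.001, -0.0]
ft_force: [0.9, 0.3, 0.4]
width: 0.0004
grip_force: 0.0
yaw now 0.001 turn 0.000 | shift before turn [-0.0018  0.0024  0.0203] | shift after turn [-0.0018  0.0024  0.0203]
```

```bash
python3 -m pendant '[[-0.001,0.002,0.01,0],[0,0,0.01,0],[0,0,0,0]]'; for i in 1 2 3 ; do python3 -m pendant '[[0,0,0.002,0],[0,0,0.002,0],[0,0,0,0]]' | egrep 'ee_pos|ft'; done
```

```text
time: 14.87
ee_pos: [0.4641, 0.0556, 0.0426]
eef_rot: [1.0, -0.0, -0.0, 0.0]
ft_force: [-1.5, 0.3, -0.1]
width: 0.0008
grip_force: 0.0
ee_pos: [0.4648, 0.0558, 0.0396]
ft_force: [0.1, 0.4, -1.0]
ee_pos: [0.4646, 0.0558, 0.0354]
ft_force: [0.8, 0.7, -0.6]
ee_pos: [0.4645, 0.0558, 0.0313]
ft_force: [0.2, -0.9, 0.6]
```

```bash
for i in 1 2 3 ; do python3 -m pendant '[[0,0,0.001,0],[0,0,0.001,0],[0,0,0,0]]' | egrep 'ee_pos|ft'; done
```

```text
ee_pos: [0.4646, 0.0558, 0.0295]
ft_force: [0.1, 0.1, -0.1]
ee_pos: [0.4647, 0.0558, 0.0275]
ft_force: [-0.6, -0.4, -0.4]
ee_pos: [0.4646, 0.0558, 0.0255]
ft_force: [1.4, -0.7, 1.4]
```

```bash
python3 - <<'E'
from h import *
c=snap("side");s=r.read_state();print(proj([s["ee_pos"],np.array(s["ee_pos"])-[0,0,.011]],c).round(1).tolist(), s["ee_pos"],s["ft_force"])
a=c["img"][185:275,280:410,::-1];b=snap("scene")
print(proj([np.array(s["ee_pos"])-[0,0,.011]],b).round(1).tolist())
b=b["img"][150:240,265:395,::-1]
cv2.imwrite("pics/z.png",np.vstack([cv2.resize(k,None,fx=4,fy=3.3,interpolation=cv2.INTER_CUBIC) for k in(a,b)]))
E
```

```text
[[342.5, 233.3], [342.4, 236.5]] [0.46463668 0.05583184 0.02557928] [-0.12287379  0.00057614  0.13399251]
[[329.4, 196.3]]
```

View pics/z.png

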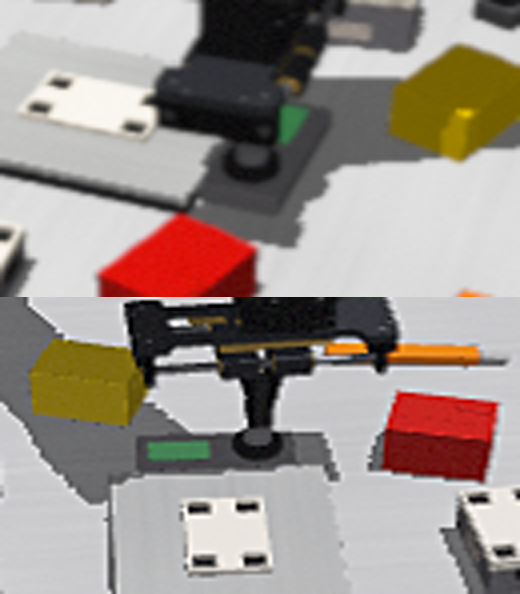

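The fingers stand right over the dome and still seem above it in both views. I'll keep going down in small steps, watching the force.

```bash
for i in 1 2 3 ; do python3 -m pendant '[[0,0,0.001,0],[0,0,0.001,0],[0,0,0,0]]' | egrep 'ee_pos|ft'; done; python3 - <<'E'
from h import *
c=snap("wrist");print(c["xyz"])
s=r.read_state();M=R.from_quat(s["eef_rot"]).as_matrix();print((M.T@(np.array(c["xyz"])-s["ee_pos"])).round(4))
E
```

```text
ee_pos: [0.4646, 0.0558, 0.0235]
ft_force: [0.7, 0.2, -0.3]
ee_pos: [0.4646, 0.0558, 0.0215]
ft_force: [1.2, 1.1, 0.3]
ee_pos: [0.4646, 0.0558, 0.0195]
ft_force: [0.5, 0.5, 1.0]
[0.53921866 0.05696119 0.20731677]
[ 0.0745 -0.0011 -0.1878]
```

```bash
python3 - <<'E'
from h import *
c=snap("wrist");cv2.imwrite("pics/w5.png",c["img"][:,:,::-1])
for z in(.016,.026,.036): print(z,lid(c,.584,.017,z,thr=205,half=.065))
s=r.read_state();P=np.array(s["ee_pos"]);print(proj([P,P-[0,0,.011],P+[0,0,.008]],c))
E
```

```text
0.016 (array([0.5683, 0.0159]), np.float32(1.511), 'size mm', array([59.6, 60.9]))
0.026 (array([0.5668, 0.0181]), np.float32(1.511), 'size mm', array([56.5, 57.8]))
0.036 (array([0.5652, 0.0202]), np.float32(1.514), 'size mm', array([53.2, 54.7]))
[[321.1599178  229.51666382]
 [321.06415739 223.53621524]
 [321.23615553 234.27774704]]
```

View pics/w5.png

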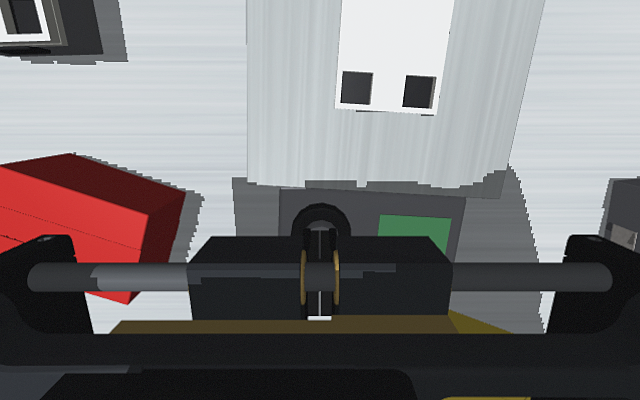

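```bash
for i in 1 2 3 4 5; do python3 -m pendant '[[0,0,0.001,0],[0,0,0.001,0],[0,0,0,0]]' | egrep 'ee_pos|ft'; done
```

```text
ee_pos: [0.4646, 0.0558, 0.0175]
ft_force: [-0.2, 0.0, -0.3]
ee_pos: [0.4648, 0.0559, 0.0156]
ft_force: [0.0, -0.2, 1.1]
ee_pos: [0.4649, 0.0559, 0.0137]
ft_force: [-0.2, -0.3, 3.2]
ee_pos: [0.4648, 0.0558, 0.0117]
ft_force: [-0.4, -0.1, 4.0]
ee_pos: [0.4648, 0.0559, 0.0097]
ft_force: [-0.6, -0.6, 4.2]
```

```bash
for i in 1 2 ; do python3 -m pendant '[[0,0,0.001,0],[0,0,0.0005,0],[0,0,0,0]]' | egrep 'ee_pos|ft'; done
```

```text
ee_pos: [0.465, 0.0559, 0.0094]
ft_force: [-8.5, -0.6, 22.3]
ee_pos: [0.4651, 0.0559, 0.0091]
ft_force: [-14.2, -2.0, 39.6]
```

The button bottomed out, with the force rising sharply after about 6 mm of travel. I'll let it up, then check numerically where the fingertips really end relative to the TCP.

```bash
python3 -m pendant '[[0,0,-0.01,0],[0,0,-0.02,0],[0,0,-0.035,0],[0,0,-0.035,0],[0,0,-0.035,0],[0,0,-0.03,0],[0,0,0,0],[0,0,0,0]]'; python3 - <<'E'
from h import *
s=r.read_state();P=np.array(s["ee_pos"]);M=R.from_quat(s["eef_rot"]).as_matrix()
dz=np.arange(-.05,.04,.005)
for n in("scene","side"):
    c=snap(n);g=c["img"].mean(2)
    for oy in(-.006,.006):
        q=P+dz[:,None]*M[:,2]+oy*M[:,1];uv=proj(q,c)
        v=cv2.remap(g.astype(np.float32),uv[:,:1].astype(np.float32),uv[:,1:].astype(np.float32),1).ravel()
        print(n,oy,list(zip((dz*1e3).round().astype(int).tolist(),v.round().astype(int).tolist())))
E
```

```text
time: 19.73
ee_pos: [0.4657, 0.056, 0.1729]
eef_rot: [1.0, -0.0, 0.002, -0.0]
ft_force: [-0.8, -0.1, -1.3]
width: 0.0006
grip_force: 0.0
scene -0.006 [(-50, 11), (-45, 13), (-40, 23), (-35, 26), (-30, 28), (-25, 24), (-20, 78), (-15, 215), (-10, 202), (-5, 204), (0, 201), (5, 201), (10, 200), (15, 203), (20, 202), (25, 202), (30, 201), (35, 200)]
scene 0.006 [(-50, 17), (-45, 15), (-40, 9), (-35, 14), (-30, 10), (-25, 3), (-20, 23), (-15, 193), (-10, 201), (-5, 202), (0, 201), (5, 201), (10, 199), (15, 203), (20, 202), (25, 202), (30, 202), (35, 200)]
side -0.006 [(-50, 11), (-45, 12), (-40, 11), (-35, 11), (-30, 11), (-25, 25), (-20, 172), (-15, 219), (-10, 221), (-5, 221), (0, 221), (5, 221), (10, 221), (15, 220), (20, 221), (25, 221), (30, 221), (35, 222)]
side 0.006 [(-50, 12), (-45, 14), (-40, 15), (-35, 10), (-30, 10), (-25, 12), (-20, 14), (-15, 56), (-10, 194), (-5, 221), (0, 221), (5, 220), (10, 221), (15, 221), (20, 221), (25, 221), (30, 221), (35, 221)]
```

Both cameras put the real fingertips about 18 mm behind the reported TCP, so tip z = TCP z + 0.018. I'll use that from here. Zero is done, so next is box A (deep), with the jaws opening on the way.

```bash
python3 go.py .41 -.165 .2 .092; python3 -m pendant '[[-0.006,0.035,-0.01,0],[-0.006,0.038,-0.01,0],[-0.006,0.038,-0.01,0],[-0.01,0.038,0,0],[-0.01,0.036,0,0],[-0.016,0.036,0,0],[0,0,0,0],[0,0,0,0]]' 1; python3 - <<'E'
from h import *
c=snap("wrist");s=r.read_state();print(s["width"],s["ee_pos"])
for t in(203,208,214):print("A",lid(c,.451,-.172,.06,thr=t),lid(c,.451,-.172,.044,thr=t)[3])
E
```

```text
yaw now -0.000 turn -0.092 | shift before turn [-0.0541  0.2207 -0.0293] | shift after turn [-0.0742  0.2148 -0.0293]
time: 20.5
ee_pos: [0.4092, -0.1667, 0.2002]
eef_rot: [1.0, -0.002, -0.001, -0.0]
ft_force: [-0.1, 0.1, -0.6]
width: 0.046
grip_force: 0.0
0.04961749824321528 [ 0.4099831  -0.16505059  0.20039029]
A (array([ 0.4637, -0.1706]), np.float32(0.08), 'size mm', array([58.4, 66.7])) [61.3 69.7]
A (array([ 0.4639, -0.1706]), np.float32(0.074), 'size mm', array([58.4, 65.7])) [60.9 69.5]
A (array([ 0.4639, -0.1708]), np.float32(0.068), 'size mm', array([58. , 65.4])) [60.9 68.1]
```

```bash
python3 -m pendant '[[0,0,0,-0.046],[0,0,0,-0.046],[0,0,0,0],[0,0,0,0],[0,0,0,0],[0,0,0,0]]' 1;  python3 go.py .451 -.172 .09 .092
```

```text
time: 21.05
ee_pos: [0.4108, -0.1646, 0.2015]
eef_rot: [0.999, 0.046, -0.0, -0.0]
ft_force: [0.1, -0.4, 0.1]
width: 0.085
grip_force: 0.0
yaw now 0.092 turn -0.000 | shift before turn [0.0394 0.011  0.1115] | shift after turn [0.0394 0.011  0.1115]
```

```bash
python3 -m pendant '[[0.013,0.004,0.03,0],[0.013,0.004,0.03,0],[0.013,0.003,0.03,0],[0,0,0.021,0],[0,0,0,0],[0,0,0,0]]';  python3 go.py .451 -.172 .0 .092; sleep 0; python3 - <<'E'
from h import *
c=snap("wrist");print(lid(c,.47,-.172,.06,thr=205))
E
```

```text
time: 21.55
ee_pos: [0.4498, -0.1722, 0.0903]
eef_rot: [0.999, 0.046, -0.001, -0.0]
ft_force: [-0.4, 0.0, 0.4]
width: 0.0869
grip_force: 0.0
yaw now 0.091 turn -0.001 | shift before turn [ 0.0014 -0.0001  0.0903] | shift after turn [ 0.0014 -0.0001  0.0903]
(array([ 0.4848, -0.1675]), np.float32(-1.496), 'size mm', array([24. , 25.3]))
```

```bash
python3 -m pendant '[[0.001,0,0.025,0],[0,0,0.025,0],[0,0,0.025,0],[0,0,0.015,0],[0,0,0,0],[0,0,0,0]]'; python3 -m pendant '[[0,0,0,0],[0,0,0,0],[0,0,0,0],[0,0,0,0],[0,0,0,0],[0,0,0,0],[0,0,0,0],[0,0,0,0]]' 0 40
```

```text
time: 22.1
ee_pos: [0.4523, -0.1726, 0.0022]
eef_rot: [0.999, 0.046, 0.001, 0.0]
ft_force: [0.5, 0.0, 1.0]
width: 0.0871
grip_force: 0.0
time: 22.77
ee_pos: [0.4518, -0.1726, 0.0011]
eef_rot: [0.999, 0.046, 0.0, 0.0]
ft_force: [-1.0, -0.7, 4.8]
width: 0.0576
grip_force: 4.0
```

```bash
python3 -m pendant '[[0,0,0,0],[0,0,0,0],[0,0,0,0]]'; python3 -m pendant '[[0,0,-0.01,0],[0,0,-0.025,0],[0,0,-0.035,0],[0,0,-0.035,0],[0,0,-0.035,0],[0,0,-0.035,0],[0,0,-0.025,0],[0,0,0,0]]'; python3 go.py .5845 .0171 .2 -.057
```

```text
time: 23.02
ee_pos: [0.4518, -0.1726, 0.0011]
eef_rot: [0.999, 0.046, 0.0, 0.0]
ft_force: [-1.1, -0.3, 6.2]
width: 0.0577
grip_force: 40.0
time: 23.68
ee_pos: [0.4536, -0.173, 0.2064]
eef_rot: [0.999, 0.046, 0.004, 0.001]
ft_force: [0.4, -0.5, -2.1]
width: 0.0577
grip_force: 40.0
yaw now 0.092 turn 0.149 | shift before turn [ 0.1477 -0.1773  0.0071] | shift after turn [ 0.1198 -0.1972  0.0071]
```

```bash
python3 -m pendant '[[0,0,0,0.075],[0,0,0,0.074],[0.02,-0.033,0,0],[0.02,-0.033,0,0],[0.02,-0.033,0,0],[0.02,-0.033,0,0],[0.02,-0.033,0,0],[0.02,-0.032,0,0]]'; python3 -m pendant '[[0,0,0.03,0],[0,0,0.03,0],[0,0,0.03,0],[0,0,0,0],[0,0,0,0],[0,0,0,0]]';python3 go.py .5853 .0170 .05 -.057; python3 -m pendant '[[0,0,0,0]]' >/dev/null;python3 go.py .5853 .0170 .05 -.057;
```

```text
time: 24.35
ee_pos: [0.5825, 0.0193, 0.1996]
eef_rot: [1.0, -0.028, -0.001, 0.0]
ft_force: [0.6, -0.9, -2.9]
width: 0.0579
grip_force: 40.0
time: 24.85
ee_pos: [0.5832, 0.0174, 0.1122]
eef_rot: [1.0, -0.029, 0.001, -0.0]
ft_force: [0.3, -0.9, -2.4]
width: 0.058
grip_force: 40.0
yaw now -0.057 turn -0.000 | shift before turn [0.0021 0.0003 0.0622] | shift after turn [0.0021 0.0003 0.0622]
yaw now -0.057 turn -0.000 | shift before turn [0.0013 0.0004 0.063 ] | shift after turn [0.0013 0.0004 0.063 ]
```

```bash
python3 -m pendant '[[0.0015,0.0003,0.025,0],[0,0,0.025,0],[0,0,0.013,0],[0,0,0,0],[0,0,0,0]]'; python3 go.py .5853 .0170 .05 -.057; for i in 1 2 3 4 5; do python3 -m pendant '[[0,0,0.0015,0],[0,0,0.0015,0],[0,0,0,0]]' | egrep 'ee_pos|ft'; done
```

```text
time: 25.35
ee_pos: [0.5844, 0.017, 0.0486]
eef_rot: [1.0, -0.029, 0.0, 0.0]
ft_force: [-0.4, 0.1, -3.5]
width: 0.0575
grip_force: 40.0
yaw now -0.057 turn -0.000 | shift before turn [ 0.0009 -0.     -0.0014] | shift after turn [ 0.0009 -0.     -0.0014]
ee_pos: [0.5848, 0.0171, 0.0457]
ft_force: [0.5, -0.8, -3.9]
ee_pos: [0.584, 0.017, 0.0416]
ft_force: [0.1, 0.1, -3.4]
ee_pos: [0.5839, 0.017, 0.0383]
ft_force: [-0.3, -0.1, -2.7]
ee_pos: [0.5839, 0.017, 0.0353]
ft_force: [0.3, -0.2, -3.3]
ee_pos: [0.5839, 0.017, 0.0323]
ft_force: [0.8, -0.1, -4.2]
```

```bash
for i in 1 2 3 4 5 ; do python3 -m pendant '[[0.0002,0,0.001,0],[0,0,0.001,0],[0,0,0,0]]' | egrep 'ee_pos|ft'; done
```

```text
ee_pos: [0.5842, 0.017, 0.0305]
ft_force: [0.2, 0.0, -2.8]
ee_pos: [0.5844, 0.0169, 0.0285]
ft_force: [0.3, 0.3, -3.3]
ee_pos: [0.5846, 0.0169, 0.0265]
ft_force: [-0.6, -0.2, -3.4]
ee_pos: [0.5848, 0.017, 0.0245]
ft_force: [-1.8, -0.5, -3.3]
ee_pos: [0.585, 0.0169, 0.0225]
ft_force: [-0.1, 0.1, -3.7]
```

```bash
for i in 1 2 3  ; do python3 -m pendant '[[0,0,0.001,0],[0,0,0,0]]' | egrep 'ee_pos|ft'; done
```

```text
ee_pos: [0.5851, 0.017, 0.0222]
ft_force: [-3.6, -0.2, 1.7]
ee_pos: [0.5851, 0.0169, 0.0221]
ft_force: [-8.8, -0.3, 13.3]
ee_pos: [0.5852, 0.0169, 0.0221]
ft_force: [-12.3, -0.7, 23.4]
```

Contact came at exactly the seat height, so the feet are home. Release.

```bash
python3 -m pendant '[[0,0,-0.002,0],[0,0,0,0],[0,0,0,0],[0,0,0,0],[0,0,0,0],[0,0,0,0],[0,0,0,0]]' 1; python3 -m pendant '[[0,0,-0.02,0],[0,0,-0.035,0],[0,0,-0.035,0],[0,0,-0.035,0],[0,0,-0.035,0],[0,0,-0.03,0],[0,0,0,0]]'; python3 go.py .50 -.30 .22 .15; python3 go.py .52 -.37 .2 .15
```

```text
time: 28.93
ee_pos: [0.585, 0.017, 0.0215]
eef_rot: [1.0, -0.029, -0.0, 0.0]
ft_force: [0.2, -0.2, -0.8]
width: 0.086
grip_force: 0.0
time: 29.52
ee_pos: [0.588, 0.0172, 0.2187]
eef_rot: [1.0, -0.029, 0.005, -0.0]
ft_force: [0.7, 0.1, 0.1]
width: 0.0873
grip_force: 0.0
yaw now -0.057 turn -0.207 | shift before turn [-0.0696  0.3218 -0.0024] | shift after turn [-0.1344  0.3005 -0.0024]
yaw now -0.057 turn -0.207 | shift before turn [-0.0458  0.3905  0.0178] | shift after turn [-0.1252  0.3727  0.0178]
```

```bash
python3 -m pendant '[[-0.04,0,-0.01,0],[-0.04,0,-0.01,0],[0,0,0,0],[0,0,0,0]]' >/dev/null; python3 - <<'E'
from h import *
c=snap("wrist")
for z in(.081,):
  for t in(205,212):print("A",lid(c,.5845,.017,z,thr=t,half=.065))
print("C",lid(c,.617,.216,.044,thr=205))
E
python3 go.py .52 -.37 .2 .15
```

```text
A (array([0.5841, 0.0181]), np.float32(-0.055), 'size mm', array([57.5, 90. ]))
A (array([0.5841, 0.018 ]), np.float32(-0.057), 'size mm', array([57.2, 89.8]))
C (array([0.6164, 0.2161]), np.float32(0.023), 'size mm', array([57.3, 92. ]))
yaw now -0.057 turn -0.207 | shift before turn [0.037  0.39   0.0323] | shift after turn [-0.044   0.3893  0.0323]
```

```bash
python3 -m pendant '[[0,0,0,-0.104],[0,0,0,-0.103],[-0.005,0.04,0,0],[-0.005,0.04,0,0],[-0.005,0.04,0,0],[-0.005,0.04,0,0],[-0.005,0.04,0,0],[-0.005,0.04,0,0]]' >/dev/null; python3 -m pendant '[[-0.004,0.04,0.01,0],[-0.004,0.04,0.01,0],[-0.003,0.04,0.01,0],[-0.003,0.03,0,0],[0,0,0,0],[0,0,0,0]]'; python3 - <<'E'
from h import *
c=snap("wrist")
for t in(205,212):print("B",lid(c,.594,-.375,.044,thr=t))
E
python3 go.py .5934 -.3747 .09 .15
```

```text
time: 31.07
ee_pos: [0.5193, -0.3732, 0.1998]
eef_rot: [0.997, 0.073, -0.001, 0.0]
ft_force: [0.4, -0.1, -0.3]
width: 0.0866
grip_force: 0.0
B (array([ 0.593 , -0.3742]), np.float32(0.148), 'size mm', array([59.2, 93.3]))
B (array([ 0.5933, -0.3743]), np.float32(0.149), 'size mm', array([58.5, 92.5]))
yaw now 0.149 turn -0.001 | shift before turn [0.0721 0.0144 0.1102] | shift after turn [0.0721 0.0145 0.1102]
```

```bash
python3 - <<'E'
from h import *
c=snap("scene")
for z in(.05,.1,.15): print(z,onz((180,266),c,z).round(3),onz((132,220),c,z).round(3))
s=snap("side")
for z in (0,.05,.1): print(z, "roll near", onz((262,150),s,z).round(3),onz((290,95),s,z).round(3),"bigbox",onz((333,122),s,z).round(3),onz((399,131),s,z).round(3))
E
```

```text
0.05 [ 0.738 -0.358  0.05 ] [ 0.544 -0.514  0.05 ]
0.1 [ 0.786 -0.344  0.1  ] [ 0.605 -0.49   0.1  ]
0.15 [ 0.835 -0.329  0.15 ] [ 0.665 -0.466  0.15 ]
0 roll near [ 0.845 -0.298  0.   ] [ 0.904 -0.723  0.   ] bigbox [ 0.674 -0.56   0.   ] [ 0.431 -0.567  0.   ]
0.05 roll near [ 0.809 -0.224  0.05 ] [ 0.865 -0.625  0.05 ] bigbox [ 0.648 -0.471  0.05 ] [ 0.419 -0.478  0.05 ]
0.1 roll near [ 0.774 -0.15   0.1  ] [ 0.826 -0.527  0.1  ] bigbox [ 0.623 -0.382  0.1  ] [ 0.407 -0.389  0.1  ]
```

```bash
python3 -m pendant '[[0.024,0.005,0.03,0],[0.024,0.005,0.03,0],[0.024,0.004,0.03,0],[0,0,0.02,0],[0,0,0,0],[0,0,0,0]]' ; python3 go.py .593 -.3743 -.005 .149
```

```text
time: 31.72
ee_pos: [0.593, -0.3726, 0.0913]
eef_rot: [0.997, 0.076, -0.001, -0.0]
ft_force: [0.2, -0.8, 1.0]
width: 0.0869
grip_force: 0.0
yaw now 0.151 turn 0.002 | shift before turn [-0.0001  0.0018  0.0963] | shift after turn [-0.0001  0.0018  0.0963]
```

```bash
python3 -m pendant '[[0,0.001,0.03,0],[0,0,0.03,0],[0,0,0.025,0],[0,0,0.0105,0],[0,0,0,0],[0,0,0,0]]'; python3 -m pendant '[[0,0,0,0],[0,0,0,0],[0,0,0,0],[0,0,0,0],[0,0,0,0],[0,0,0,0],[0,0,0,0],[0,0,0,0]]' 0 35;  python3 -m pendant '[[0,0,0,0],[0,0,0,0],[0,0,0,0]]'
```

```text
time: 32.22
ee_pos: [0.5942, -0.3754, -0.0014]
eef_rot: [0.997, 0.075, 0.001, 0.001]
ft_force: [0.5, -0.1, 0.2]
width: 0.0869
grip_force: 0.0
time: 32.88
ee_pos: [0.5935, -0.375, -0.0033]
eef_rot: [0.997, 0.075, 0.0, 0.0]
ft_force: [-1.4, 0.4, 3.3]
width: 0.0577
grip_force: 35.0
time: 33.13
ee_pos: [0.5935, -0.375, -0.0034]
eef_rot: [0.997, 0.075, 0.0, 0.0]
ft_force: [0.1, -0.3, 5.3]
width: 0.0577
grip_force: 35.0
```

```bash
python3 -m pendant '[[0,0,-0.01,0],[0,0,-0.025,0],[0,0,-0.035,0],[0,0,-0.04,0],[0,0,-0.04,0],[0,0,-0.035,0],[0,0,-0.02,0],[0,0,0,0]]'; python3 go.py .5848 .0175 .2 -.056
```

```text
time: 33.8
ee_pos: [0.595, -0.3758, 0.2075]
eef_rot: [0.997, 0.075, 0.003, 0.002]
ft_force: [1.3, 0.1, -1.8]
width: 0.0574
grip_force: 35.0
yaw now 0.150 turn 0.206 | shift before turn [ 0.0485 -0.3904  0.006 ] | shift after turn [-0.0323 -0.3921  0.006 ]
```

```bash
python3 -m pendant '[[0,0,0,0.103],[0,0,0,0.103],[-0.003,-0.039,0,0],[-0.003,-0.039,0,0],[-0.003,-0.039,0,0],[-0.003,-0.039,0,0],[-0.003,-0.039,0,0],[-0.003,-0.039,0,0]]'; python3 -m pendant '[[-0.003,-0.039,0,0],[-0.003,-0.039,0,0],[-0.003,-0.039,0,0],[-0.004,-0.038,0.01,0],[0,0,0.03,0],[0,0,0.03,0],[0,0,0,0],[0,0,0,0]]'; python3 go.py .5848 .0175 .09 -.056
```

```text
time: 34.47
ee_pos: [0.5873, -0.1379, 0.1999]
eef_rot: [1.0, -0.028, -0.001, -0.0]
ft_force: [2.1, 0.2, -2.2]
width: 0.0577
grip_force: 35.0
time: 35.13
ee_pos: [0.5824, 0.015, 0.1295]
eef_rot: [1.0, -0.028, -0.002, 0.0]
ft_force: [-0.0, 0.4, -1.4]
width: 0.0576
grip_force: 35.0
yaw now -0.056 turn -0.000 | shift before turn [ 0.0024 -0.0027  0.0395] | shift after turn [ 0.0024 -0.0027  0.0395]
```

```bash
python3 -m pendant '[[0.0015,-0.002,0.02,0],[0,0,0.02,0],[0,0,0,0],[0,0,0,0],[0,0,0,0]]'; python3 go.py .5848 .0175 .0726 -.056
```

```text
time: 35.55
ee_pos: [0.587, 0.0169, 0.0934]
eef_rot: [1.0, -0.028, 0.001, -0.0]
ft_force: [-0.6, 0.2, -2.0]
width: 0.058
grip_force: 35.0
yaw now -0.057 turn -0.001 | shift before turn [-0.0023 -0.0004  0.0208] | shift after turn [-0.0023 -0.0005  0.0208]
```

```bash
python3 -m pendant '[[0,0,0.004,0],[0,0,0.004,0],[0,0,0,0],[0,0,0,0],[0,0,0,0]]'|egrep 'ee|ft'; python3 go.py .5848 .0175 .0726 -.056
```

```text
ee_pos: [0.5859, 0.0173, 0.0834]
eef_rot: [1.0, -0.028, 0.0, 0.0]
ft_force: [-0.0, 0.7, -1.4]
yaw now -0.056 turn -0.000 | shift before turn [-0.0011 -0.0002  0.0108] | shift after turn [-0.0011 -0.0002  0.0108]
```

```bash
for i in 1 2 3 4 ; do python3 -m pendant '[[-0.0002,0,0.001,0],[0,0,0.001,0],[0,0,0,0]]' | egrep 'ee_pos|ft'; done;  for i in 1 2 3 ; do python3 -m pendant '[[0,0,0.001,0],[0,0,0,0]]' | egrep 'ee_pos|ft'; done
```

```text
ee_pos: [0.5855, 0.0173, 0.081]
ft_force: [-0.1, -0.7, -1.2]
ee_pos: [0.5853, 0.0173, 0.079]
ft_force: [-0.0, -0.5, -1.9]
ee_pos: [0.5851, 0.0173, 0.077]
ft_force: [0.2, 0.3, -1.9]
ee_pos: [0.5849, 0.0173, 0.075]
ft_force: [-0.1, 0.0, -2.4]
ee_pos: [0.585, 0.0173, 0.074]
ft_force: [0.1, 0.6, -1.8]
ee_pos: [0.585, 0.0173, 0.0731]
ft_force: [0.3, -0.7, -2.0]
ee_pos: [0.5852, 0.0173, 0.0726]
ft_force: [-1.8, 0.7, 1.5]
```

Contact at 0.0726, exactly as predicted, so B's feet are home. Release and measure.

```bash
python3 -m pendant '[[0,0,0.0005,0],[0,0,0,0],[0,0,0,0],[0,0,0,0],[0,0,0,0],[0,0,0,0],[0,0,0,0]]' 1; python3 -m pendant '[[0,0,-0.02,0],[0,0,-0.035,0],[0,0,-0.035,0],[0,0,-0.035,0],[0,0,-0.035,0],[0,0,-0.01,0],[-0.035,0,0,0],[-0.035,0,0,0]]'; python3 -m pendant '[[-0.03,0,0,0],[0,0,0,0],[0,0,0,0]]'; python3 - <<'E'
from h import *
c=snap("wrist")
for t in(205,212):print("B",lid(c,.5845,.017,.120,thr=t,half=.065))
print("C",lid(c,.617,.216,.044,thr=205))
E
python3 go.py .54 .21 .2 .023
```

```text
time: 38.05
ee_pos: [0.5851, 0.0173, 0.0717]
eef_rot: [1.0, -0.028, 0.0, 0.0]
ft_force: [-0.4, 0.7, 0.3]
width: 0.0864
grip_force: 0.0
time: 38.72
ee_pos: [0.5152, 0.0212, 0.2415]
eef_rot: [1.0, -0.028, 0.0, 0.0]
ft_force: [-0.3, 0.7, 0.3]
width: 0.087
grip_force: 0.0
time: 38.97
ee_pos: [0.4845, 0.023, 0.2421]
eef_rot: [1.0, -0.028, 0.001, -0.0]
ft_force: [-0.6, -0.5, 0.3]
width: 0.087
grip_force: 0.0
B (array([0.5852, 0.0185]), np.float32(-0.058), 'size mm', array([57.5, 90.6]))
B (array([0.5851, 0.0184]), np.float32(-0.055), 'size mm', array([57.2, 90.3]))
C (array([0.6167, 0.2161]), np.float32(0.03), 'size mm', array([57., 91.]))
yaw now -0.056 turn -0.079 | shift before turn [ 0.044  -0.1898  0.0421] | shift after turn [ 0.0589 -0.1858  0.0421]
```

```bash
python3 -m pendant '[[0,0,0,-0.079],[0.01,-0.037,0,0],[0.01,-0.037,0,0],[0.01,-0.037,0,0],[0.01,-0.037,0.01,0],[0.01,-0.037,0.02,0],[0,0,0.01,0],[0,0,0,0]]' ; python3 - <<'E'
from h import *
c=snap("wrist")
for t in(205,212):print("C",lid(c,.617,.216,.044,thr=t))
E
python3 go.py .6166 .2161 .09 .027
```

```text
time: 39.68
ee_pos: [0.5298, 0.2097, 0.1986]
eef_rot: [1.0, 0.013, -0.003, 0.001]
ft_force: [0.1, -0.5, -0.5]
width: 0.0869
grip_force: 0.0
C (array([0.617, 0.216]), np.float32(0.0), 'size mm', array([149.5, 149.5]))
C (array([0.6045, 0.216 ]), np.float32(-1.571), 'size mm', array([124.5, 149.5]))
yaw now 0.024 turn -0.003 | shift before turn [ 0.0865 -0.0064  0.1102] | shift after turn [ 0.0866 -0.0061  0.1102]
```

```bash
python3 -m pendant '[[0,0,0,0]]' >/dev/null; python3 - <<'E'
from h import *
c=snap("wrist")
for t in(217,220,222):print("C",lid(c,.617,.216,.044,thr=t,half=.06))
E
python3 go.py .6166 .2161 .09 .027
```

```text
C (array([0.6164, 0.2168]), np.float32(0.019), 'size mm', array([58.6, 92.9]))
C (array([0.6164, 0.2169]), np.float32(0.02), 'size mm', array([58.2, 92.8]))
C (array([0.6165, 0.2168]), np.float32(0.023), 'size mm', array([58.1, 92.6]))
yaw now 0.021 turn -0.006 | shift before turn [ 0.085  -0.0079  0.1132] | shift after turn [ 0.0851 -0.0074  0.1132]
```

```bash
python3 -m pendant '[[0.028,-0.003,0.03,0],[0.028,-0.003,0.03,0],[0.029,-0.002,0.03,0],[0,0,0.022,0],[0,0,0,0],[0,0,0,0],[0,0,0,0]]' ; python3 go.py .6165 .2168 -.004 .022
```

```text
time: 40.45
ee_pos: [0.6163, 0.2176, 0.0933]
eef_rot: [1.0, 0.011, 0.002, -0.001]
ft_force: [-0.4, 0.1, 0.9]
width: 0.087
grip_force: 0.0
yaw now 0.022 turn 0.000 | shift before turn [-0.0001  0.0009  0.0973] | shift after turn [-0.0001  0.0009  0.0973]
```

```bash
python3 -m pendant '[[0,0.001,0.03,0],[0,0,0.03,0],[0,0,0.025,0],[0,0,0.011,0],[0,0,0,0],[0,0,0,0]]'; python3 -m pendant '[[0,0,0,0],[0,0,0,0],[0,0,0,0],[0,0,0,0],[0,0,0,0],[0,0,0,0],[0,0,0,0],[0,0,0,0]]' 0 35;  python3 -m pendant '[[0,0,0,0],[0,0,0,0],[0,0,0,0]]'
```

```text
time: 40.95
ee_pos: [0.6164, 0.217, -0.0033]
eef_rot: [1.0, 0.011, 0.001, -0.0]
ft_force: [0.1, -0.4, -0.3]
width: 0.0871
grip_force: 0.0
time: 41.62
ee_pos: [0.6156, 0.2165, -0.0051]
eef_rot: [1.0, 0.011, 0.0, 0.0]
ft_force: [-1.4, -1.2, 3.7]
width: 0.0581
grip_force: 35.0
time: 41.87
ee_pos: [0.6156, 0.2165, -0.0052]
eef_rot: [1.0, 0.011, 0.0, 0.0]
ft_force: [-1.2, -2.7, 4.9]
width: 0.0577
grip_force: 35.0
```

```bash
python3 -m pendant '[[0,0,-0.01,0],[0,0,-0.025,0],[0,0,-0.035,0],[0,0,-0.04,0],[0,0,-0.04,0],[0,0,-0.04,0],[0,0,-0.035,0],[0,0,0,0]]'; python3 -m pendant '[[0,0,0,0.078],[0,0,0,0]]' >/dev/null; python3 go.py .5842 .0178 .21 -.056
```

```text
time: 42.53
ee_pos: [0.6181, 0.218, 0.2286]
eef_rot: [1.0, 0.011, 0.006, -0.002]
ft_force: [1.3, -0.1, 0.0]
width: 0.0577
grip_force: 35.0
yaw now -0.059 turn -0.003 | shift before turn [-0.0194  0.2005  0.0099] | shift after turn [-0.0199  0.2004  0.0099]
```

```bash
python3 -m pendant '[[-0.004,0.04,0,0],[-0.004,0.04,0,0],[-0.004,0.04,0,0],[-0.004,0.04,0,0],[-0.003,0.04,0,0],[0,0,0.03,0],[0,0,0,0],[0,0,0,0]]' ;python3 -m pendant '[[0,0,0.03,0],[0,0,0.03,0],[0,0,0,0],[0,0,0,0],[0,0,0,0]]'; python3 go.py .5842 .0178 .1098 -.056
```

```text
time: 43.37
ee_pos: [0.5841, 0.0184, 0.1882]
eef_rot: [1.0, -0.027, -0.002, -0.0]
ft_force: [0.3, 0.6, -0.6]
width: 0.0577
grip_force: 35.0
time: 43.78
ee_pos: [0.5865, 0.0191, 0.1317]
eef_rot: [1.0, -0.027, 0.001, -0.0]
ft_force: [0.8, -0.1, -1.2]
width: 0.0578
grip_force: 35.0
yaw now -0.053 turn 0.003 | shift before turn [-0.0023  0.0014  0.0219] | shift after turn [-0.0023  0.0014  0.0219]
```

```bash
python3 -m pendant '[[-0.001,0.001,0.005,0.003],[0,0,0.005,0],[0,0,0,0],[0,0,0,0],[0,0,0,0]]'|egrep 'ee|ft'; python3 go.py .5842 .0178 .1098 -.056
```

```text
ee_pos: [0.5845, 0.017, 0.1198]
eef_rot: [1.0, -0.029, 0.0, 0.0]
ft_force: [-0.4, 0.2, -0.9]
yaw now -0.058 turn -0.002 | shift before turn [-0.0003 -0.0008  0.01  ] | shift after turn [-0.0003 -0.0008  0.01  ]
```

```bash
for i in 1 2 3 4 ; do python3 -m pendant '[[0,-0.0002,0.001,0],[0,0,0.001,0],[0,0,0,0]]' | egrep 'ee_pos|ft'; done;  for i in 1 2 3; do python3 -m pendant '[[0,0,0.001,0],[0,0,0,0]]' | egrep 'ee_pos|ft'; done
```

```text
ee_pos: [0.5843, 0.0172, 0.1174]
ft_force: [-0.7, 0.3, -2.1]
ee_pos: [0.5842, 0.0174, 0.1153]
ft_force: [0.5, -0.3, -0.7]
ee_pos: [0.5843, 0.0177, 0.1133]
ft_force: [-0.1, -0.4, -1.2]
ee_pos: [0.5843, 0.0178, 0.1112]
ft_force: [-0.3, 0.3, 0.1]
ee_pos: [0.5843, 0.0178, 0.1103]
ft_force: [-0.3, 0.3, -1.3]
ee_pos: [0.5846, 0.0178, 0.1098]
ft_force: [-0.9, -0.6, 1.6]
ee_pos: [0.5846, 0.0178, 0.1098]
ft_force: [-4.8, -0.5, 9.7]
```

Home at 0.1098, as computed. Release, then raise, close the jaws and look at the stack.

```bash
python3 -m pendant '[[0,0,-0.001,0],[0,0,0,0],[0,0,0,0],[0,0,0,0],[0,0,0,0],[0,0,0,0],[0,0,0,0]]' 1; python3 -m pendant '[[0,0,-0.02,0],[0,0,-0.035,0],[0,0,-0.035,0],[0,0,-0.035,0],[0,0,-0.02,0],[-0.04,0,0,0],[-0.04,0,0,0],[-0.04,0,0,0]]'; python3 -m pendant '[[0,0.03,0,0],[0,0.04,0,0],[0,0.04,0,0],[0,0.04,0,0],[0,0,0,0],[0,0,0,0]]' 0; python3 - <<'E'
from h import *
c=snap("wrist");cv2.imwrite("pics/w6.png",c["img"][:,:,::-1])
print("top",lid(c,.5845,.017,.159,thr=208,half=.06))
a=snap("scene")["img"][130:270,160:480,::-1];b=snap("side")["img"][90:300,200:450,::-1]
a=cv2.resize(a,(640,280),interpolation=cv2.INTER_CUBIC);b=cv2.resize(b,(381,320),interpolation=cv2.INTER_CUBIC);p=np.zeros((600,640,3),np.uint8);p[:280]=a;p[280:,:381]=b;cv2.imwrite("pics/stack.png",p);print(r.read_state()["ee_pos"])
print(proj([.66,-.211,.1],c))
E
```

```text
time: 46.28
ee_pos: [0.5844, 0.0178, 0.1094]
eef_rot: [1.0, -0.029, -0.0, 0.0]
ft_force: [-0.8, -0.8, 0.8]
width: 0.0862
grip_force: 0.0
time: 46.95
ee_pos: [0.4633, 0.0249, 0.2542]
eef_rot: [1.0, -0.029, -0.0, 0.0]
ft_force: [-1.3, -0.9, 1.8]
width: 0.0867
grip_force: 0.0
time: 47.45
ee_pos: [0.4554, -0.1271, 0.2546]
eef_rot: [1.0, -0.031, 0.0, 0.0]
ft_force: [-0.8, 0.7, 0.1]
width: 0.055
grip_force: 0.0
top (array([0.5817, 0.0188]), np.float32(-0.065), 'size mm', array([57.9, 85.4]))
[ 0.45607439 -0.12369275  0.25447184]
[[395.47953394 -38.93137223]]
```

View pics/stack.png

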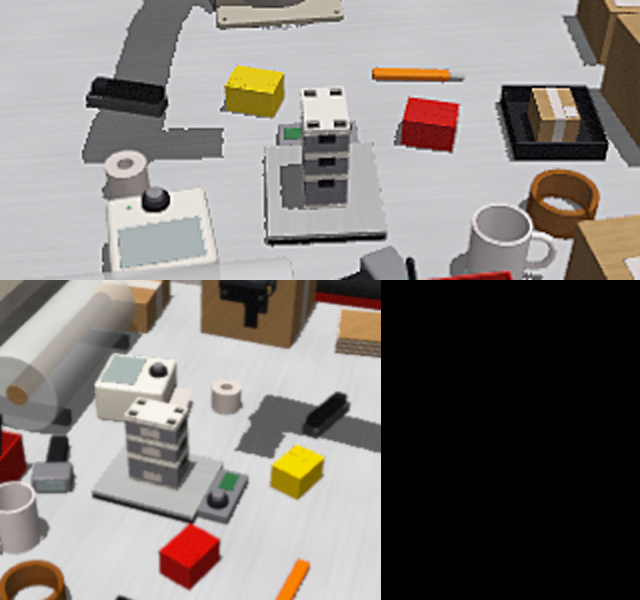

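The picture shows one straight three-box stack on the base, deep box lowest, with the parcel flat in the tray and the bystanders undisturbed. No other box is in sight. Next, the label button.

```bash
python3 go.py .60 -.2 .25 0; python3 -m pendant '[[0.03,0.015,0,-0.056],[0.037,0.02,0,0],[0.037,0.02,0,0],[0.036,0.02,0,0],[0,0,0,0],[0,0,0,0]]'; python3 - <<'E'
from h import *
c=snap("wrist")
o=ortho(c,.66,-.21,.095,.06,.0003);cv2.imwrite("pics/lab.png",o[:,:,::-1]);print(c["xyz"])
E
```

```text
yaw now -0.056 turn -0.056 | shift before turn [0.148  0.0681 0.0045] | shift after turn [0.1439 0.0763 0.0045]
time: 48.1
ee_pos: [0.5952, -0.2005, 0.2517]
eef_rot: [1.0, -0.0, -0.002, -0.0]
ft_force: [-0.4, 0.8, 0.9]
width: 0.0046
grip_force: 0.0
[ 0.67053237 -0.19956377  0.4392132 ]
```

View pics/lab.png

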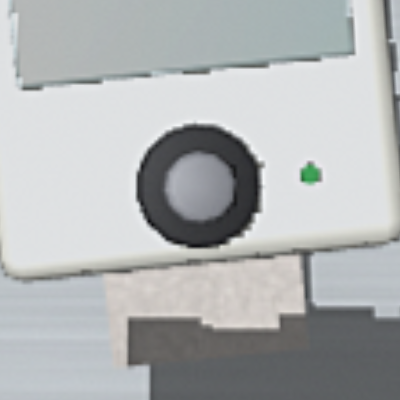

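The button is at ortho (199,186), giving (0.664, -0.210). The printer's near edge is 24 mm away, against 25 mm given.

```bash
python3 go.py .6642 -.2097 .1 0; python3 -m pendant '[[0.023,0.003,0.02,0],[0.023,0.003,0.03,0],[0.022,0.003,0.03,0],[0,0,0.03,0],[0,0,0.03,0],[0,0,0.01,0],[0,0,0,0],[0,0,0,0]]' 0; python3 -m pendant '[[0,0,0,0]]'>/dev/null; python3 go.py .6642 -.2097 .082 0
```

```text
yaw now -0.000 turn -0.000 | shift before turn [0.07   0.0097 0.153 ] | shift after turn [0.07   0.0097 0.153 ]
time: 48.82
ee_pos: [0.6624, -0.2101, 0.1067]
eef_rot: [1.0, -0.001, 0.001, 0.0]
ft_force: [-0.4, 0.6, 1.2]
width: 0.0007
grip_force: 0.0
yaw now -0.002 turn -0.002 | shift before turn [ 0.0008 -0.001   0.0259] | shift after turn [ 0.0008 -0.001   0.0259]
```

```bash
python3 -m pendant '[[0.001,-0.001,0.01,0],[0,0,0.008,0],[0,0,0,0],[0,0,0,0]]' | egrep 'ee|ft'; for i in 1 2 3 4 5 6 7; do python3 -m pendant '[[0,0,0.001,0],[0,0,0.001,0],[0,0,0,0]]' | egrep 'ee_pos|ft'; done
```

```text
ee_pos: [0.6627, -0.2095, 0.0859]
eef_rot: [1.0, -0.001, -0.001, -0.0]
ft_force: [-0.2, 0.0, 0.8]
ee_pos: [0.6631, -0.2098, 0.0845]
ft_force: [-0.4, -0.1, -0.0]
ee_pos: [0.663, -0.2097, 0.0823]
ft_force: [0.4, 0.3, -1.2]
ee_pos: [0.6632, -0.2097, 0.0805]
ft_force: [-1.0, 0.8, 1.3]
ee_pos: [0.6632, -0.2097, 0.0786]
ft_force: [-0.1, -0.1, 2.8]
ee_pos: [0.6632, -0.2098, 0.0766]
ft_force: [-1.4, -0.0, 3.9]
ee_pos: [0.6632, -0.2097, 0.0749]
ft_force: [-1.2, 1.1, 4.6]
ee_pos: [0.6634, -0.2097, 0.0747]
ft_force: [-8.1, 2.2, 17.0]
```

```bash
python3 -m pendant '[[0,0,0.0005,0],[0,0,0,0]]' | egrep 'ee_pos|ft'; python3 -m pendant '[[0,0,-0.008,0],[0,0,-0.02,0],[0,0,-0.035,0],[0,0,-0.035,0],[0,0,-0.035,0],[0,0,-0.03,0],[0,0,0,0],[0,0,0,0]]'; python3 -m pendant '[[-0.04,0,0,0],[-0.04,0,0,0],[-0.04,0,0,0],[-0.02,0,0,0],[0,0,0,0],[0,0,0,0]]'; python3 - <<'E'
from h import *
from par import parcel
c=snap("wrist");print("top",lid(c,.5845,.017,.159,thr=208,half=.06))
a=snap("scene")["img"][130:270,160:480,::-1];b=snap("side")["img"][90:300,200:450,::-1]
a=cv2.resize(a,(640,280),interpolation=cv2.INTER_CUBIC);b=cv2.resize(b,(381,320),interpolation=cv2.INTER_CUBIC);p=np.zeros((600,640,3),np.uint8);p[:280]=a;p[280:,:381]=b;cv2.imwrite("pics/final.png",p)
print(parcel(.478,.387,.004,("scene","side")))
E
```

```text
ee_pos: [0.6634, -0.2097, 0.0746]
ft_force: [-8.5, 2.9, 21.1]
time: 51.82
ee_pos: [0.6639, -0.21, 0.2367]
eef_rot: [1.0, -0.001, 0.002, 0.0]
ft_force: [0.5, -0.2, -0.2]
width: 0.0006
grip_force: 0.0
time: 52.32
ee_pos: [0.5221, -0.2093, 0.2342]
eef_rot: [1.0, -0.001, -0.0, -0.0]
ft_force: [0.7, -0.4, 1.1]
width: 0.0002
grip_force: 0.0
top (array([0.586 , 0.0183]), np.float32(-0.061), 'size mm', array([57.3, 91.6]))
scene 641
side 1676
(np.float64(0.919), array([0.4786, 0.3884]), np.float64(-0.117))
```

View pics/final.png

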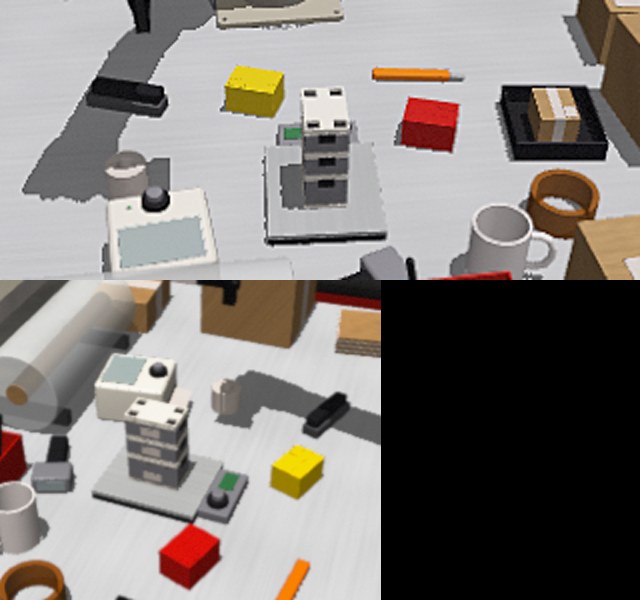

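The final picture shows the stack intact and upright, the parcel flat in the tray, both buttons up, the bystanders undisturbed and the robot clear. Handing in.

```bash
python3 -c "
from bench import r
print(r.close_job())"
```

```text
the job is handed in; nothing more can be done
None
```

I've handed the job in with everything done in the order asked: the parcel is flat in the tray, the empty scale was zeroed, the three boxes present are stacked on the base with the deep one lowest, and the label button was then pressed and let up.

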